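Put the bottle row and its mended bookend back in order

ROBOT

A 6-joint arm with a two-finger parallel gripper is mounted at the origin on the work surface. World frame = base frame: x ahead of the robot, y to its left, z up, the work surface at z = 0. Lengths are in m, angles in degrees, forces in N, time in s.
With the tool pointing down it reaches from about 0.35 to 0.775 m from the base axis. Payload 5.5 kg.
Tool frame: the origin (TCP) lies at the very end of the fingers, on their centre line; the grasp point (between the pads) lies robot.grip_point_offset behind it (robot.grip_point_offset is the distance from the TCP to the grasp point, in m); z points along the fingers, y is the line along which they close (so a half turn about z gives the same grasp; the last joint's range is limited). The gripper opens to 85 mm and grips with 20 to 120 N. Pads are 22 mm wide; open, the fingers measure 114 mm over their backs; the gripper's body (76 mm by 85 mm) begins 54 mm behind the grasp point. The pads swing forward as they close: fully open they stand 13 mm farther back than shut.
Start: joints at [62.705, 17.945, 2.641, 74.691, 0, 82.002], TCP at [0.19, 0.543, 0.231] pointing down, gripper open.
Joint ranges: [-158.12, 158.12], [-49.38, 96.58], [-58.88, 72.47], [-126.05, 133.96], [-84.25, 85.87], [-180, 180]. Speed limits (degrees/s): [147.25, 147.25, 180, 180, 180, 180].

INTERFACE

Orientations are given as a 3x3 rotation matrix whose columns are the frame's x, y, z axes.
In Python, from station import robot gives the robot as it stands.
- The arm moves only by the tool jog_arm, never from a script. Its argument "moves" is a list that holds one entry, the list of rows, each a list of 5 numbers: the finger opening in cm, from 0 to 8.54, then the shift along the tool's x, y, z in cm, then the turn about the tool's z in degrees. A call has exactly 8 rows; each row shifts and turns the commanded pose from where the row before left it, along the tool's axes as they then stand; what a row does not reach is not made up. A row lasts 1/10 s, in which the tool goes at most 50 mm and 8.59 degrees, less where a joint would pass 70% of its speed; a pose out of reach is approached as far as the arm can. A call with a gripper value outside its range is refused whole. The fingers move at their own pace and stop on an object; the grip force is fixed at half the most. Time passes only in rows, so rows that do not move let the fingers close, or fill a call up. It gives the time, the measured TCP pose, the force, the opening and the grip force at its end, in the units of the state.
- robot.observe(): the state, without advancing time (a new reading comes with each control period).
- robot.get_image(name): name is "side" or "top" or "wrist"; returns a dict with "img" (384x512x3 uint8, blue, green, red), "intrinsics" (3x3 intrinsics, pixels), "xyz" and "orientation" of the camera in the world; the wrist camera has in their place "hand_eye" (4x4, takes a point from camera to tool coordinates, whose origin is the TCP and whose axes are the flange's). Camera axes: x right, y up, looking along -z (the intrinsics and any distortion apply to the point x, -y, -z); pixel columns grow to the right and rows downward; lengths in m; the calibration is good to about 2 mm. A picture is of the moment at which its call begins: read the wrist's pose just before it. There is no depth.
- robot.finish_job(): hands the job in; it is judged then, once.
The state is a dict: "clock": time; "joint_pos": joint angles; "qvel": joint speeds; "effort": joint torques, N m; "ee_pos": TCP position; "tool_rot": TCP orientation; "ft_force": force on the tool from outside, world axes, zero at the start; "moment": the same for the moment, N m; "grip_width": opening from 0.0 (shut) to 1.0 (fully open); "grasp_force": force on a finger pad.
Only numpy, scipy, OpenCV 4.12 (cv2) and the standard library are available. Lean on these libraries where they do the work, as an engineer would, in place of code of your own. Each camera call takes 0.05 s, during which the arm holds its last target. There are 200 camera calls.

TASK

The glue on the wooden bookend is dry: slide the clamp's jaw well open, lift the bookend out and stand it in the middle of the tray's open end, square to the tray, its 64 mm width across it. Stand every tipped bottle upright on its foot, so that all the bottles stand in single file along the tray's middle line between the bookend and the end board; when the clamp is empty, push it fully shut. Do not pull the bookend up out of a clamp that has not been opened, and leave the plant, candle jar, book and mug where they are.

Things in the scene. Friction and masses are not known exactly. Their poses are not given: they have to be found in the camera images.
- row (a point): Point on the middle line of the fixed pale wooden tray, on its floor (8 mm above the table). y runs along the row, to the robot's left, to the end board, 32 mm above the floor, inner face at y = +290 mm; the other end is open, its edge at y = -276 mm. x is across: inner width 170 mm. Side lips are 6 mm above the floor. Bottles start at about y = -128, -36, 56, 148, 240 mm, in any order.
- tray_end (a point): The place for the bookend's foot: a point on the tray's floor on the middle line, 48 mm in from the edge of the open end. Axes as those of the tray (x across, y along it).
- t1_mid (a point): Amber bath bottle that starts tipped over, lying across the tray, cap away from the robot (it may be absent). Square body 36 x 36 mm, 90 mm tall from the foot; above it, centred, a round black cap 26 mm in diameter; 115 mm tall in all, 130 to 210 g. This point is its centre, on its long axis, 57.5 mm from foot and cap top; z runs along the bottle from foot to cap, x and y are square to the flat sides.
- t2_mid (a point): Amber bath bottle that starts tipped over, lying across the tray, cap away from the robot (it may be absent). Square body 36 x 36 mm, 90 mm tall from the foot; above it, centred, a round black cap 26 mm in diameter; 115 mm tall in all, 130 to 210 g. This point is its centre, on its long axis, 57.5 mm from foot and cap top; z runs along the bottle from foot to cap, x and y are square to the flat sides.
- t3_mid (a point): Amber bath bottle that starts tipped over, lying across the tray, cap away from the robot (it may be absent). Square body 36 x 36 mm, 90 mm tall from the foot; above it, centred, a round black cap 26 mm in diameter; 115 mm tall in all, 130 to 210 g. This point is its centre, on its long axis, 57.5 mm from foot and cap top; z runs along the bottle from foot to cap, x and y are square to the flat sides.
- t4_mid (a point): Amber bath bottle that starts tipped over, lying across the tray, cap away from the robot (it may be absent). Square body 36 x 36 mm, 90 mm tall from the foot; above it, centred, a round black cap 26 mm in diameter; 115 mm tall in all, 130 to 210 g. This point is its centre, on its long axis, 57.5 mm from foot and cap top; z runs along the bottle from foot to cap, x and y are square to the flat sides.
- s1_mid (a point): Amber bath bottle that starts standing in the row. Square body 36 x 36 mm, 90 mm tall from the foot; above it, centred, a round black cap 26 mm in diameter; 115 mm tall in all, 130 to 210 g. This point is its centre, on its long axis, 57.5 mm from foot and cap top; z runs along the bottle from foot to cap, x and y are square to the flat sides.
- bookend_mid (a point): Wooden bookend, a block 64 mm wide (its x), 50 mm thick (its y), 56 mm tall, 90 to 180 g. This point is its centre, 28 mm above its foot. It starts between the clamp's jaws on the clamp's bed (a plate 130 mm wide, 4 mm above the table); the jaws hold its two ends (along x), and its wide faces (along y) are free to grasp.
- jaw_post (a point): Upright steel post on top of the clamp's sliding jaw, in its middle, 18 mm in diameter and 45 mm tall, to pull or push the jaw by: this point is on its axis, 25 mm above the jaw's top and 20 mm below the post's top, 81 mm above the table. Axes are the clamp's: the jaw opens along -x, towards the robot. With the bookend clamped, the post stands about 45 mm from the bookend's centre.
- jaw (a joint): Opening of the clamp between its jaws, m: 0 fully shut, 0.064 closed on the bookend (it starts between 0.065 and 0.070), 0.105 fully open. Slides with about 3 N of friction and stays where it is left. Jaws are 66 to 70 mm wide (y), 22 mm thick (x), tops 56 to 59 mm above the table.
- plant: Succulent in a concrete pot, 68 mm across, about 80 mm tall; bystander, origin under its centre.
- candle_jar: White lidded candle jar, 64 mm across, 70 mm tall; bystander, origin under its centre.
- book: Blue book lying flat, 130 x 190 x 28 mm; bystander, origin under its centre.
- mug: White mug, 76 mm across, 85 mm tall; bystander, origin under its centre.
Things that resemble listed ones, but are neither listed nor needed, are in the scene too. What is shaped like the part that bears t4_mid but blue or purple is not meant. Leave any red look-alike of the part that bears s1_mid alone.

How it is judged:
By the outcome, as a careful person would: the job done as asked, in the order asked, and still so for the second after the job is handed in, with the robot touching nothing.
Of t1, t2, t3, t4 only 3 to 4 are there at a start; the rules pass over those that are not, and their reading is None.
At some moment in a run one of bookend may be knocked a few centimetres aside while the robot is not near it.
It also fails if it takes over 210 s, if anything falls off the work surface, if the arm or the gripper's body presses on something with over 40 N, if the wrist force passes 120 N, or if a joint passes its speed limit or range.

## Working session

There is one attempt and no reset: what is moved stays moved. The work goes in short steps, Python scripts to look and compute and a tool call to move; the robot and the scene stay as the last step left them, time stands still between calls to the robot, and variables do not carry over. Pictures are saved under pics/ and viewed, at most 14 in all, crops included, and the job is handed in when it is done.

Besides the shell and the picture viewer there is one more tool, called as name(argument=value, ...), one argument or row to a line, values as JSON. jog_arm: Moves the arm, as the interface text tells. Its arguments: {"type":"object","properties":{"moves":{"type":"array"}},"required":["moves"]}

```bash
ls; mkdir -p pics
python3 - <<'E'
from station import robot
import cv2,numpy as np
print(robot.observe()); print(robot.grip_point_offset)
for n in("top","side"):
    d=robot.get_image(n); cv2.imwrite(f"pics/{n}0.png",d["img"]); print(n,d["intrinsics"],d["xyz"],d["orientation"],[k for k in d])
d=robot.get_image("wrist");print(d["hand_eye"],d["intrinsics"],[k for k in d])
E
```

```text
pics
{'clock': 0.0, 'joint_pos': array([ 6.27048717e+01,  1.79908221e+01,  2.57800311e+00,  7.46893521e+01,
       -1.06203718e-03,  8.20022906e+01]), 'qvel': array([ 0.00558606,  0.00618864, -0.09279434,  0.02134049,  0.02421783,
        0.01921366]), 'effort': array([-4.50801999e-04, -4.80622315e+01,  2.98532706e+01,  1.92543631e-02,
        4.52744018e-05,  1.35347162e-05]), 'ee_pos': array([0.1897999 , 0.54224902, 0.23041601]), 'tool_rot': array([[-9.43815753e-01,  3.30471151e-01, -8.01266783e-04],
       [ 3.30472043e-01,  9.43814437e-01, -1.59317094e-03],
       [ 2.29750124e-04, -1.76845610e-03, -9.99998410e-01]]), 'ft_force': array([-0.17422441,  0.48267728,  0.58446351]), 'moment': array([-0.01320835,  0.00251472,  0.00528381]), 'grasp_force': 0.0, 'grip_width': 1.0020177105342585}
0.0187
top [[484.02467742   0.         253.96563305]
 [  0.         484.02467742 187.57032842]
 [  0.           0.           1.        ]] [0.18228052 0.0165116  1.7192245 ] [[ 0.0163473   0.97790387 -0.20841496]
 [-0.99986314  0.01545785 -0.00589578]
 [-0.00254386  0.20848282  0.97802272]] ['img', 'intrinsics', 'xyz', 'orientation']
side [[419.49988388   0.         254.69757738]
 [  0.         419.49988388 189.19605993]
 [  0.           0.           1.        ]] [ 0.24612098 -0.86246146  1.11846977] [[ 0.95940788  0.2066424  -0.19192563]
 [-0.28201235  0.70863962 -0.64676033]
 [ 0.002358    0.67463235  0.73815014]] ['img', 'intrinsics', 'xyz', 'orientation']
[[-4.38968873e-04  9.59321137e-01  2.82316780e-01  7.13089019e-02]
 [ 9.99999903e-01  4.12693302e-04  1.52535825e-04  3.57577764e-04]
 [ 2.98205964e-05  2.82316819e-01 -9.59321225e-01 -1.41751953e-01]
 [ 0.00000000e+00  0.00000000e+00  0.00000000e+00  1.00000000e+00]] [[339.01200878   0.         260.1312631 ]
 [  0.         339.01200878 198.9626615 ]
 [  0.           0.           1.        ]] ['img', 'intrinsics', 'hand_eye']
```

View pics/top0.png

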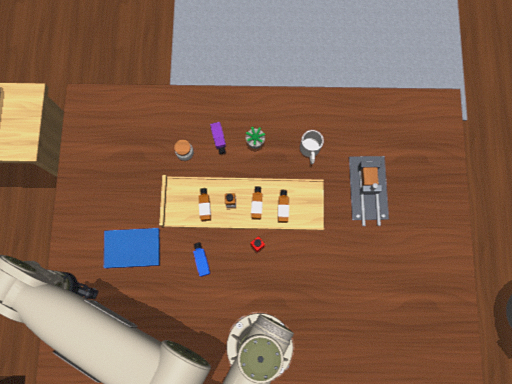

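View pics/side0.png

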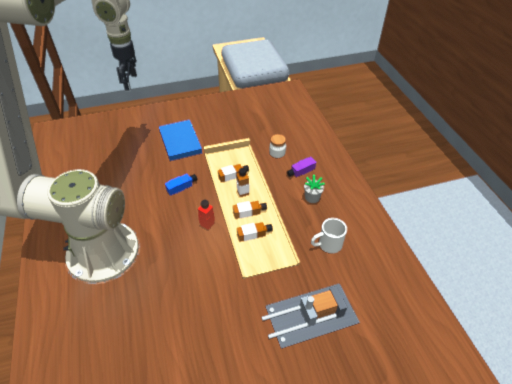

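The top view shows the tray at px x 163–324, y 178–228. It holds tipped amber bottles at (205,204), (257,203) and (283,205), and a standing amber bottle at (230,200). The clamp with the bookend is at (370,180) and its post is near (377,187). The look-alikes are purple (218,137), blue (201,260) and red (257,244); none is amber, so I leave them alone.

```bash
cat > h.py <<'E'
from station import robot
import cv2,numpy as np
def cam(n):
    if n=="wrist":
        s=robot.observe(); d=robot.get_image(n); H=np.array(d["hand_eye"]); R=s["tool_rot"]
        return d["img"],d["intrinsics"],R@H[:3,3]+s["ee_pos"],R@H[:3,:3]
    d=robot.get_image(n); return d["img"],np.array(d["intrinsics"]),np.array(d["xyz"]),np.array(d["orientation"])
def ray(c,px,z):
    _,K,p,R=c; px=np.atleast_2d(px).astype(float)
    q=np.c_[(px[:,0]-K[0,2])/K[0,0],-(px[:,1]-K[1,2])/K[1,1],-np.ones(len(px))]@R.T
    return p+q*((z-p[2])/q[:,2])[:,None]
def proj(c,P):
    _,K,p,R=c; q=(np.atleast_2d(P)-p)@R; return np.c_[K[0,2]+K[0,0]*q[:,0]/-q[:,2],K[1,2]+K[1,1]*q[:,1]/q[:,2]]
def move(x,y,z,yaw):
    """rows needed: tool shifts (cm) AFTER turn; yaw = world angle of tool y axis minus 90deg"""
    s=robot.observe();R=s["tool_rot"];a=np.degrees(np.arctan2(R[1,1],R[0,1]))-90
    t=-(yaw-a); t=(t+90)%180-90
    A=np.radians(a-t); X=np.array([-np.cos(A),-np.sin(A),0]);Y=np.array([-np.sin(A),np.cos(A),0])
    d=np.array([x,y,z])-s["ee_pos"]
    print("yaw now %.1f turn %.1f then shift cm"%(a,t),np.round([X@d*100,Y@d*100,-d[2]*100],2))
def comps(img,lo,hi,amin=15):
    m=cv2.inRange(cv2.cvtColor(img,cv2.COLOR_BGR2HSV),np.array(lo),np.array(hi))
    n,l,st,ce=cv2.connectedComponentsWithStats(m); return [(ce[i].round(1),st[i],l==i) for i in range(1,n) if st[i][4]>=amin]
E
python3 - <<'E'
from h import *
c=cam("top"); img=c[0]
def box(m): return cv2.minAreaRect(cv2.findContours(m.astype(np.uint8),0,2)[0][0])
hsv=cv2.cvtColor(img,cv2.COLOR_BGR2HSV)
for p in[(300,190),(205,197),(230,196),(370,175),(378,210),(170,222),(377,187)]: print(p,hsv[p[1],p[0]])
# tray floor corners by eye, z=8mm
m=cv2.inRange(hsv,np.array([12,60,170]),np.array([30,200,255]))[170:235,155:330]
n,l,st,ce=cv2.connectedComponentsWithStats(m); i=1+np.argmax(st[1:,4]); pts=np.argwhere(l==i)[:,::-1]+[155,170]
r=cv2.minAreaRect(pts.astype(np.float32)); print(r); print(ray(c,cv2.boxPoints(r),.01).round(3))
print("bottles",ray(c,[(205,204),(257,203),(283,205)],.026).round(3), ray(c,[(230,200)],.11).round(3))
print("bookend",ray(c,[(370,176)],.06).round(3),"post",ray(c,[(377,187)],.1).round(3))
cv2.imwrite("pics/clamp.png",cv2.resize(img[145:245,300:430],None,fx=6,fy=6,interpolation=2))
cv2.imwrite("pics/tray.png",cv2.resize(img[165:240,155:335],None,fx=4.4,fy=4.4,interpolation=2))
E
```

```text
(300, 190) [ 25  96 234]
(205, 197) [ 15 215 177]
(230, 196) [123  38  61]
(370, 175) [ 13 157 193]
(378, 210) [103   9 205]
(170, 222) [ 23 110 231]
(377, 187) [112  16 172]
((243.98822021484375, 202.5897674560547), (159.04818725585938, 50.289939880371094), 1.1457629203796387)
[[ 0.401  0.344  0.01 ]
 [ 0.585  0.351  0.01 ]
 [ 0.582 -0.226  0.01 ]
 [ 0.399 -0.22   0.01 ]]
bottles [[ 0.481  0.2    0.026]
 [ 0.487  0.015  0.026]
 [ 0.481 -0.077  0.026]] [[0.481 0.107 0.11 ]]
bookend [[ 0.584 -0.381  0.06 ]] post [[ 0.536 -0.394  0.1  ]]
```

View pics/clamp.png

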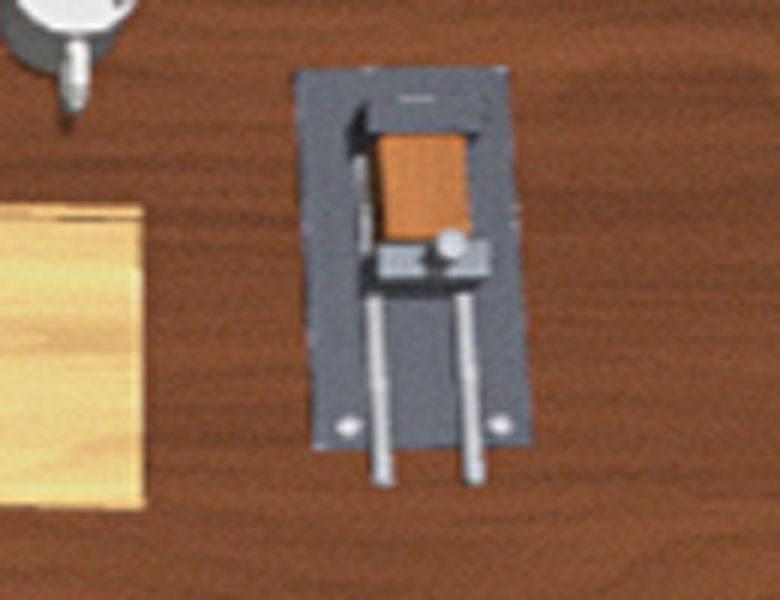

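View pics/tray.png

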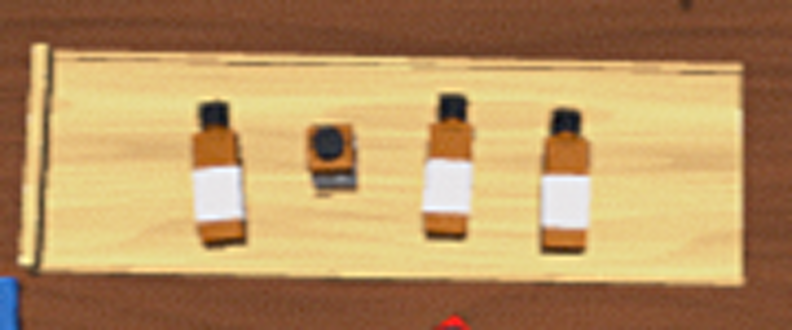

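Run:
```python
from h import *
c=cam("top")
f=lambda u,v:(300+u/6,145+v/6)
a=ray(c,[f(375,290),f(384,480),f(464,290),f(474,480)],.03); print(np.degrees(np.arctan2(a[[0,2],1]-a[[1,3],1],a[[0,2],0]-a[[1,3],0])))
b=ray(c,[f(297,70),f(505,68),f(530,445),f(315,448)],.004);print(b.round(3)); print(np.degrees(np.arctan2(b[1,0]-b[0,0],b[0,1]-b[1,1])))
print(ray(c,[f(453,243)],.101))
move(.5,.3,.23,0); move(.5,-.385,.23,0)
```

```text
[0.91928082 0.84893614]
[[ 0.669 -0.322  0.004]
 [ 0.673 -0.449  0.004]
 [ 0.44  -0.455  0.004]
 [ 0.436 -0.327  0.004]]
1.466860710744822
[[ 0.54092651 -0.38912454  0.101     ]]
yaw now -19.3 turn -19.3 then shift cm [-31.01 -24.25   0.09]
yaw now -19.3 turn -19.3 then shift cm [-3.101e+01 -9.275e+01  9.000e-02]
```

jog_arm(
  moves=[
    [[8.5, 0, 0, 0, -6.5], [8.5, 0, 0, 0, -6.5], [8.5, 0, 0, 0, -6.5], [8.5, -4, -3, 0, 0], [8.5, -4.5, -2, 0, 0], [8.5, -4.5, -2, 0, 0], [8.5, -4.5, -2, 0, 0], [8.5, -4.5, -2, 0, 0]],
  ],
)

```text
clock: 1.05
ee_pos: [0.412, 0.4325, 0.2314]
tool_rot: [[-1.0, -0.004, 0.0], [-0.004, 1.0, 0.0], [-0.0, 0.0, -1.0]]
ft_force: [-0.7, 1.3, -0.1]
grip_width: 0.995
grasp_force: 0.0
```

jog_arm(
  moves=[
    [[8.5, -4, -3, 0, 0], [8.5, -4, -3, 0, 0], [8.5, 0, -4.5, 0, 0], [8.5, 0, -4.5, 0, 0], [8.5, 0, -4.5, 0, 0], [8.5, 0, -4.5, 0, 0], [8.5, 0, -4.5, 0, 0], [8.5, 0, -4.5, 0, 0]],
  ],
)

```text
clock: 1.85
ee_pos: [0.4913, 0.1021, 0.2313]
tool_rot: [[-1.0, -0.004, 0.0], [-0.004, 1.0, 0.0], [-0.0, 0.0, -1.0]]
ft_force: [1.1, -0.5, 0.7]
grip_width: 0.994
grasp_force: 0.0
```

jog_arm(
  moves=[
    [[8.5, 0, -4.5, 0, 0], [8.5, 0, -4.5, 0, 0], [8.5, 0, -4.5, 0, 0], [8.5, 0, -4.5, 0, 0], [8.5, 0, -4.5, 0, 0], [8.5, 0, -4.5, 0, 0], [8.5, 0, -4.5, 0, 0], [8.5, 0, -4.5, 0, 0]],
  ],
)

```text
clock: 2.65
ee_pos: [0.4925, -0.2581, 0.2313]
tool_rot: [[-1.0, -0.003, 0.0], [-0.003, 1.0, 0.0], [-0.0, 0.0, -1.0]]
ft_force: [0.5, 0.6, -0.1]
grip_width: 0.995
grasp_force: 0.0
```

Run:
```python
from h import *
c=cam("wrist"); cv2.imwrite("pics/w1.png",c[0]); np.save("w1.npy",np.array(list(c[1:]),dtype=object),allow_pickle=True)
s=robot.observe();print(s["clock"],s["ee_pos"],s["joint_pos"]); move(.5,-.385,.23,1)
```

```text
Traceback (most recent call last):
ValueError: could not broadcast input array from shape (3,3) into shape (3,)
```

View pics/w1.png

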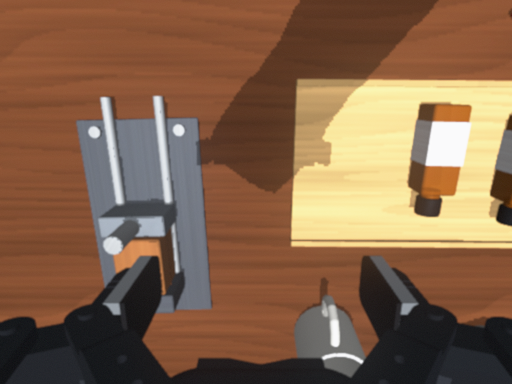

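Wrist view: the clamp's post top is at (115,244), the bookend at (140,265), and the tray's open end edge runs from (297,80) to (291,245). I'm moving above the clamp.

jog_arm(
  moves=[
    [[8.5, 0, -4, 0, -1.2], [8.5, 0, -4.5, 0, 0], [8.5, 0, -4.2, 0, 0], [8.5, 0, 0, 3, 0], [8.5, 0, 0, 2, 0], [8.5, 0, 0, 0, 0], [8.5, 0, 0, 0, 0], [8.5, 0, 0, 0, 0]],
  ],
)

```text
clock: 3.5
ee_pos: [0.4958, -0.3833, 0.1828]
tool_rot: [[-1.0, -0.025, 0.002], [-0.025, 1.0, -0.001], [-0.002, -0.001, -1.0]]
ft_force: [0.3, -0.4, -0.0]
grip_width: 0.994
grasp_force: 0.0
```

Run:
```python
from h import *
import pickle
c=cam("wrist"); cv2.imwrite("pics/w2.png",c[0]); pickle.dump(c,open("w2.pkl","wb"))
s=robot.observe();print(s["clock"],s["ee_pos"])
t=(pickle,)
```

```text
3.55 [ 0.4959536  -0.38339359  0.1830041 ]
```

View pics/w2.png

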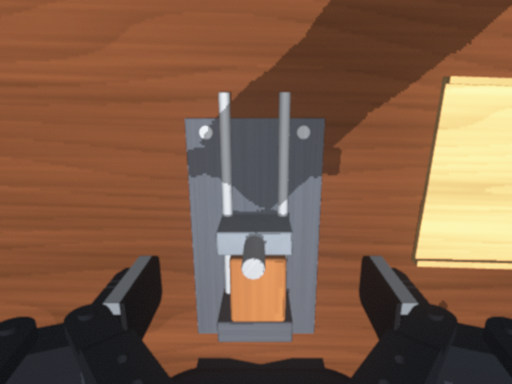

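Run:
```python
from h import *
import pickle
c=pickle.load(open("w2.pkl","rb"))
p=ray(c,[(253,268)],.101)[0]; b=ray(c,[(231,290),(286,290),(232,322),(286,321)],.060)
q=ray(c,[(185,119),(323,119),(317,333),(198,334)],.004)
print("post",p,"\nbook",b.round(4),"\nbed",q.round(4),q.mean(0))
print("yaws",np.degrees(np.arctan2(q[3,1]-q[0,1],q[3,0]-q[0,0])),np.degrees(np.arctan2(q[2,1]-q[1,1],q[2,0]-q[1,0])))
t=ray(c,[(449,78),(416,262)],.008);print("trayedge",t.round(4)); t=ray(c,[(449,78),(416,262)],.014);print(t.round(4))
for z in(.12,.068): move(p[0],p[1],z,1.2)
```

```text
post [ 0.54330301 -0.38734658  0.101     ] 
book [[ 0.5872 -0.4069  0.06  ]
 [ 0.586  -0.3583  0.06  ]
 [ 0.6202 -0.4059  0.06  ]
 [ 0.6179 -0.3568  0.06  ]] 
bed [[ 0.4441 -0.454   0.004 ]
 [ 0.441  -0.3268  0.004 ]
 [ 0.6736 -0.3156  0.004 ]
 [ 0.6783 -0.4484  0.004 ]] [ 0.55925988 -0.3862004   0.004     ]
yaws 1.3584435141817237 2.775020681196045
trayedge [[ 0.4029 -0.2195  0.008 ]
 [ 0.5817 -0.2208  0.008 ]]
[[ 0.4033 -0.2226  0.014 ]
 [ 0.5787 -0.2239  0.014 ]]
yaw now 1.4 turn 0.2 then shift cm [-4.73 -0.49  6.3 ]
yaw now 1.4 turn 0.2 then shift cm [-4.73 -0.49 11.5 ]
```

jog_arm(
  moves=[
    [[5, -4.7, -0.5, 0, 0], [5, 0, 0, 4, 0], [5, 0, 0, 4, 0], [5, 0, 0, 3.5, 0], [0, 0, 0, 0, 0], [0, 0, 0, 0, 0], [0, 0, 0, 0, 0], [0, 0, 0, 0, 0]],
  ],
)

```text
clock: 4.35
ee_pos: [0.5432, -0.3877, 0.0684]
tool_rot: [[-1.0, -0.025, 0.002], [-0.025, 1.0, -0.002], [-0.002, -0.002, -1.0]]
ft_force: [-0.3, 1.1, -2.7]
grip_width: 0.189
grasp_force: 59.0
```

jog_arm(
  moves=[
    [[0, 0, 0, 0, 0], [0, 0, 0, 0, 0], [0, 0.6, 0, 0, 0], [0, 0.8, 0, 0, 0], [0, 0.8, 0, 0, 0], [0, 0.8, 0, 0, 0], [0, 0.5, 0, 0, 0], [0, 0, 0, 0, 0]],
  ],
)

```text
clock: 5.15
ee_pos: [0.5076, -0.3887, 0.0683]
tool_rot: [[-1.0, -0.024, 0.003], [-0.024, 1.0, -0.002], [-0.003, -0.002, -1.0]]
ft_force: [-0.5, 1.2, 6.3]
grip_width: 0.189
grasp_force: 60.4
```

jog_arm(
  moves=[
    [[6, 0, 0, 0, 0], [6, 0, 0, 0, 0], [6, 0, 0, 0, 0], [6, 0, 0, -4, 0], [8.5, 0, 0, -4, 0], [8.5, 0, 0, -3.5, 0], [8.5, -3, 0.5, 0, 0], [8.5, 0, 0, 0, 0]],
  ],
)

```text
clock: 5.95
ee_pos: [0.54, -0.3824, 0.1826]
tool_rot: [[-1.0, -0.026, 0.004], [-0.026, 1.0, -0.002], [-0.003, -0.002, -1.0]]
ft_force: [0.6, -0.6, -0.7]
grip_width: 0.995
grasp_force: 0.0
```

Run:
```python
from h import *
import pickle
c=cam("wrist"); cv2.imwrite("pics/w3.png",c[0]); pickle.dump(c,open("w3.pkl","wb"))
hsv=cv2.cvtColor(c[0],cv2.COLOR_BGR2HSV);print(robot.observe()["ee_pos"])
for k in comps(c[0],(3,150,120),(14,255,255),300):
    r=cv2.minAreaRect(np.argwhere(k[2])[:,::-1].astype(np.float32)); print(k[0],k[1],cv2.boxPoints(r).round(1).tolist())
```

```text
[ 0.53815761 -0.38197332  0.18122763]
[198. 181.] [    0     0   512   376 98244] [[-0.0, 0.0], [511.0, 0.0], [511.0, 375.0], [0.0, 375.0]]
[499.9  10.7] [480   0  32  20 425] [[480.0, 0.0], [511.0, 0.0], [511.0, 19.0], [480.0, 19.0]]
[255.  250.7] [ 230  212   57   66 2424] [[230.0, 277.0], [230.0, 212.0], [286.0, 212.0], [286.0, 277.0]]
```

View pics/w3.png

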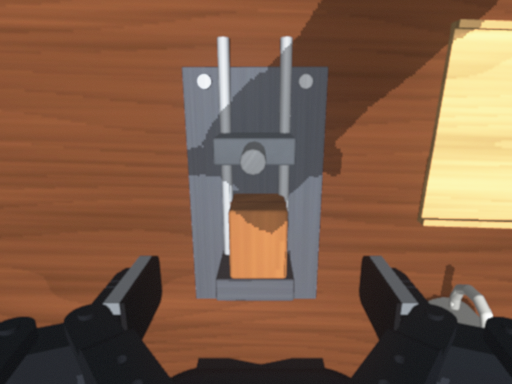

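Run:
```python
from h import *
import pickle
a=pickle.load(open("w2.pkl","rb"));c=pickle.load(open("w3.pkl","rb"))
for z in(.01,.02,.03,.04): print(z,ray(a,[(225,93),(285,93)],z).round(4).tolist(),ray(c,[(224,38),(287,38)],z).round(4).tolist())
b=ray(c,[(232,209),(288,209),(287,278),(230,278)],.06);print(b.round(4),b.mean(0))
m=b.mean(0); e=b[2]-b[1];e2=b[3]-b[0]; print(np.degrees(np.arctan2(e[1],e[0])),np.degrees(np.arctan2(e2[1],e2[0])))
move(m[0],m[1],.03,1.5)
```

```text
0.01 [[0.4204, -0.4164, 0.01], [0.4191, -0.3633, 0.01]] [[0.4204, -0.4163, 0.01], [0.4191, -0.363, 0.01]]
0.02 [[0.4205, -0.4154, 0.02], [0.4193, -0.364, 0.02]] [[0.422, -0.4153, 0.02], [0.4206, -0.3637, 0.02]]
0.03 [[0.4207, -0.4144, 0.03], [0.4194, -0.3646, 0.03]] [[0.4235, -0.4143, 0.03], [0.4222, -0.3643, 0.03]]
0.04 [[0.4208, -0.4134, 0.04], [0.4196, -0.3653, 0.04]] [[0.425, -0.4132, 0.04], [0.4238, -0.365, 0.04]]
[[ 0.5562 -0.4052  0.06  ]
 [ 0.555  -0.3593  0.06  ]
 [ 0.6184 -0.357   0.06  ]
 [ 0.6197 -0.4068  0.06  ]] [ 0.58730005 -0.38207989  0.06      ]
2.035956864454373 -1.4542891870325605
yaw now 1.5 turn -0.0 then shift cm [-4.91 -0.14 15.12]
```

jog_arm(
  moves=[
    [[8.5, -4.9, -0.1, 0, 0], [8.5, 0, 0, 4.5, 0], [8.5, 0, 0, 4.5, 0], [8.5, 0, 0, 4, 0], [8.5, 0, 0, 2.1, 0], [4, 0, 0, 0, 0], [4, 0, 0, 0, 0], [4, 0, 0, 0, 0]],
  ],
)

```text
clock: 6.8
ee_pos: [0.5867, -0.3829, 0.0324]
tool_rot: [[-1.0, -0.024, 0.002], [-0.024, 1.0, -0.002], [-0.002, -0.002, -1.0]]
ft_force: [-2.5, 0.7, -2.0]
grip_width: 0.575
grasp_force: 62.7
```

jog_arm(
  moves=[
    [[4, 0, 0, 0, 0], [4, 0, 0, 0, 0], [4, 0, 0, -1, 0], [4, 0, 0, -3, 0], [4, 0, 0, -4, 0], [4, 0, 0, -4, 0], [4, 0, 0, -2, 0], [4, 0, 0, 0, 0]],
  ],
)

```text
clock: 7.6
ee_pos: [0.5883, -0.3834, 0.176]
tool_rot: [[-1.0, -0.025, 0.007], [-0.025, 1.0, -0.006], [-0.007, -0.006, -1.0]]
ft_force: [-0.0, -0.1, -1.7]
grip_width: 0.575
grasp_force: 63.0
```

Run:
```python
from h import *
print(robot.observe()["grip_width"],robot.observe()["ee_pos"])
move(.491,-.174,.17,0)
c=cam("wrist"); cv2.imwrite("pics/w4.png",c[0])
```

```text
0.5747972068740935 [ 0.58831669 -0.38338785  0.17601714]
yaw now 1.4 turn 1.4 then shift cm [ 9.73 20.94  0.6 ]
```

jog_arm(
  moves=[
    [[4, 0, 0, 0, 1.4], [4, 0, 4.5, 0, 0], [4, 0, 4.5, 0, 0], [4, 2, 4, 0, 0], [4, 4, 2.5, 0, 0], [4, 3.7, 2.5, 0, 0], [4, 0, 0, 0, 0], [4, 0, 0, 0, 0]],
  ],
)

```text
clock: 8.45
ee_pos: [0.4874, -0.2005, 0.1687]
tool_rot: [[-1.0, 0.0, -0.003], [0.0, 1.0, 0.002], [0.003, 0.002, -1.0]]
ft_force: [0.8, -0.8, -0.3]
grip_width: 0.574
grasp_force: 63.2
```

Run:
```python
from h import *
print(robot.observe()["grip_width"],robot.observe()["ee_pos"])
c=cam("wrist"); cv2.imwrite("pics/w5.png",c[0])
import pickle; pickle.dump(c,open("w5.pkl","wb"))
```

```text
0.5736310092585581 [ 0.48737971 -0.20054693  0.16868113]
```

View pics/w5.png

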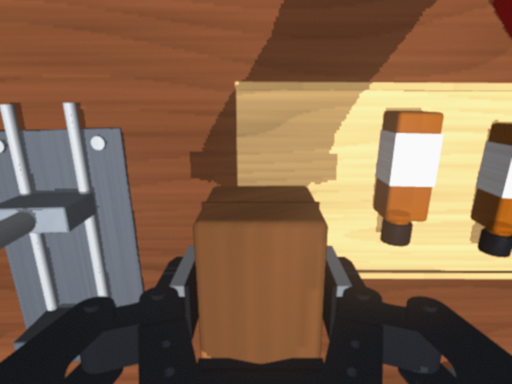

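Run:
```python
from h import *
import pickle
c=pickle.load(open("w5.pkl","rb")); g=cv2.cvtColor(c[0],cv2.COLOR_BGR2GRAY).astype(int)
for u in (345,460): print(u,g[74:100,u].tolist(),g[262:288,u].tolist())
print(g[150,228:246].tolist())
print("near",ray(c,[(240,83),(505,83)],.014).round(4).tolist(),"far",ray(c,[(365,277),(505,279)],.014).round(4).tolist())
print("edge",ray(c,[(237,95),(236.5,180)],.008).round(4).tolist())
b=ray(c,[(386,112),(440,113),(376,209),(428,221)],.03);print("bottle",b.round(4).tolist())
```

```text
345 [66, 67, 71, 72, 75, 73, 76, 93, 127, 148, 152, 151, 151, 152, 150, 147, 157, 169, 175, 178, 178, 177, 174, 173, 170, 169] [53, 52, 51, 51, 52, 53, 54, 52, 55, 64, 76, 85, 91, 94, 96, 95, 96, 96, 94, 95, 96, 94, 96, 110, 139, 151]
460 [106, 107, 108, 109, 108, 107, 104, 111, 152, 198, 219, 220, 220, 221, 220, 216, 198, 210, 229, 232, 231, 229, 228, 230, 232, 233] [232, 231, 228, 226, 225, 226, 229, 226, 188, 114, 125, 191, 222, 224, 224, 222, 189, 125, 91, 87, 88, 87, 86, 85, 87, 90]
[64, 65, 66, 63, 66, 66, 65, 70, 99, 138, 157, 160, 159, 159, 159, 160, 160, 160]
near [[0.4029, -0.2168, 0.014], [0.403, 0.0031, 0.014]] far [[0.5826, -0.0977, 0.014], [0.585, 0.0398, 0.014]]
edge [[0.4123, -0.2198, 0.008], [0.4866, -0.2217, 0.008]]
bottle [[0.4257, -0.0991, 0.03], [0.4265, -0.0556, 0.03], [0.5075, -0.0993, 0.03], [0.5187, -0.0525, 0.03]]
```

jog_arm(
  moves=[
    [[4, -0.5, 2.65, 0, 0], [4, 0, 0, 0, 0], [4, 0, 0, 4, 0], [4, 0, 0, 4, 0], [4, 0, 0, 3, 0], [4, 0, 0, 1.2, 0], [4, 0, 0, 0, 0], [4, 0, 0, 0, 0]],
  ],
)

```text
clock: 9.3
ee_pos: [0.4953, -0.1764, 0.0491]
tool_rot: [[-1.0, 0.0, 0.001], [0.0, 1.0, -0.001], [-0.001, -0.001, -1.0]]
ft_force: [0.8, -0.1, -1.0]
grip_width: 0.579
grasp_force: 63.2
```

Run:
```python
from h import *
s=robot.observe();print(s["ee_pos"],s["ft_force"]); move(.4925,-.174,.0364,0)
```

```text
[ 0.49527755 -0.17635891  0.04906763] [ 0.79191102 -0.11922623 -1.01009449]
yaw now -0.0 turn -0.0 then shift cm [0.28 0.24 1.27]
```

jog_arm(
  moves=[
    [[4, 0.28, 0.24, 0, 0], [4, 0, 0, 0.5, 0], [4, 0, 0, 0.5, 0], [4, 0, 0, 0.25, 0], [4, 0, 0, 0, 0], [6.5, 0, 0, 0, 0], [6.5, 0, 0, 0, 0], [6.5, 0, 0, 0, 0]],
  ],
)

```text
clock: 10.1
ee_pos: [0.4915, -0.1731, 0.0359]
tool_rot: [[-1.0, -0.0, 0.0], [-0.0, 1.0, -0.0], [-0.0, -0.0, -1.0]]
ft_force: [1.0, -0.2, 0.5]
grip_width: 0.759
grasp_force: 0.0
```

jog_arm(
  moves=[
    [[7, 0, 0, 0, 0], [7, 0, 0, 0, 0], [7, 0, 0, -4, 0], [7, 0, 0, -4, 0], [7, 0, 0, -4, 0], [7, 0, 4, 0, 0], [7, 0, 4.5, 0, 0], [7, 0, 0, 0, 0]],
  ],
)

```text
clock: 10.9
ee_pos: [0.4905, -0.084, 0.1562]
tool_rot: [[-1.0, -0.005, -0.0], [-0.005, 1.0, 0.002], [0.0, 0.002, -1.0]]
ft_force: [0.1, -0.2, -0.8]
grip_width: 0.818
grasp_force: 0.0
```

Run:
```python
from h import *
import pickle
s=robot.observe();print(s["ee_pos"],s["tool_rot"][:,2])
c=cam("wrist"); cv2.imwrite("pics/w6.png",c[0]); pickle.dump(c,open("w6.pkl","wb"))
```

```text
[ 0.49053505 -0.08402818  0.15622031] [-3.13854894e-04  1.72180932e-03 -9.99998468e-01]
```

View pics/w6.png

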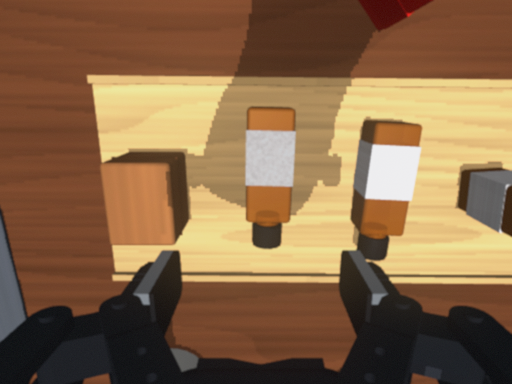

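Run:
```python
from h import *
import pickle
c=pickle.load(open("w6.pkl","rb"))
print("bookend top",ray(c,[(104,163),(176,164),(173,243),(112,244)],.064).round(4).tolist())
for q in ([(249,108),(295,108),(291,221),(245,220)],[(369,121),(419,126),(405,234),(353,231)]):
    b=ray(c,q,.044);print("b",b.round(4).tolist()); f=(b[0]+b[1])/2;h=(b[2]+b[3])/2
    print(f,h,"yaw",np.degrees(np.arctan2(h[1]-f[1],h[0]-f[0])))
move(.50,-.077,.012,0)
```

```text
bookend top [[0.4624, -0.1927, 0.064], [0.4629, -0.1426, 0.064], [0.5227, -0.1487, 0.064], [0.5237, -0.1944, 0.064]]
b [[0.4254, -0.092, 0.044], [0.4253, -0.0587, 0.044], [0.5122, -0.059, 0.044], [0.5115, -0.0956, 0.044]]
[ 0.4253565  -0.07539528  0.044     ] [ 0.51186128 -0.07732912  0.044     ] yaw -1.2806453095409809
b [[0.4342, -0.0043, 0.044], [0.4377, 0.0328, 0.044], [0.523, 0.0332, 0.044], [0.5206, -0.0089, 0.044]]
[0.43594651 0.01428826 0.044     ] [0.52177985 0.01214714 0.044     ] yaw -1.4289521158148661
yaw now 0.2 turn 0.2 then shift cm [-0.9   0.89 14.4 ]
```

jog_arm(
  moves=[
    [[5, -3.65, 0.6, 0, 0.2], [5, 0, 0, 4.5, 0], [5, 0, 0, 4.5, 0], [5, 0, 0, 4, 0], [5, 0, 0, 1.5, 0], [5, 0, 0, 0, 0], [2, 0, 0, 0, 0], [2, 0, 0, 0, 0]],
  ],
)

```text
clock: 11.75
ee_pos: [0.529, -0.0827, 0.0122]
tool_rot: [[-1.0, 0.004, 0.002], [0.004, 1.0, -0.0], [-0.002, -0.0, -1.0]]
ft_force: [-2.3, -0.7, 2.4]
grip_width: 0.283
grasp_force: 58.7
```

jog_arm(
  moves=[
    [[2, 0, 0, 0, 0], [2, 0, 0, 0, 0], [2, 0, 0, -0.5, 0], [2, 0, 0, -1, 0], [2, 0, 0, -1, 0], [2, 0, 0, -1, 0], [2, 0, 0, -0.5, 0], [2, 0, 0, 0, 0]],
  ],
)

```text
clock: 12.55
ee_pos: [0.5287, -0.0823, 0.052]
tool_rot: [[-1.0, 0.003, 0.002], [0.003, 1.0, -0.001], [-0.002, -0.001, -1.0]]
ft_force: [0.3, 0.3, -1.2]
grip_width: 0.282
grasp_force: 58.9
```

Run:
```python
from h import *
s=robot.observe();print(s["ee_pos"],s["ft_force"],s["moment"])
c=cam("side"); cv2.imwrite("pics/s7.png",cv2.resize(c[0][130:290,170:330],None,fx=3,fy=3)); c=cam("wrist"); cv2.imwrite("pics/w7.png",c[0])
a=cv2.imread("pics/s7.png");cv2.imwrite("pics/m7.png",np.hstack([a[:384],c[0]])[:, :][::1] if 0 else cv2.resize(np.hstack([cv2.resize(a,(384,384)),c[0]]),(800,343)))
```

```text
[ 0.52868703 -0.08227603  0.05202015] [ 0.2939328   0.30042116 -1.24312091] [-0.00639237 -0.11822293  0.01300153]
```

View pics/m7.png

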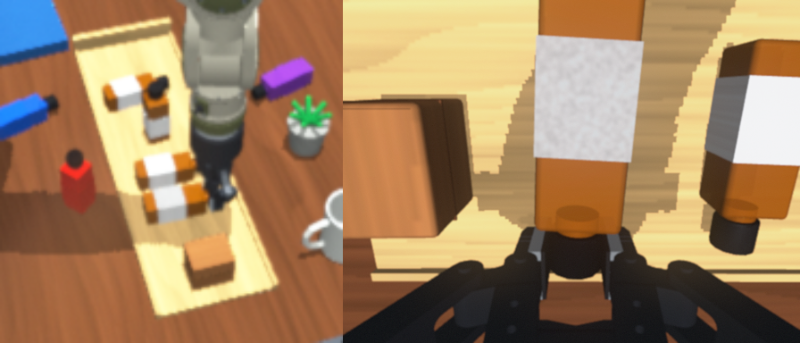

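jog_arm(
  moves=[
    [[2, 0, 0, 1.2, 0], [2, 0, 0, 1.2, 0], [2, 0, 0, 0, 0], [2.3, 0, 0, 0, 0], [2.35, 0, 0, 0, 0], [2.38, 0, 0, 0, 0], [2.38, 0, 0, 0, 0], [2.38, 0, 0, 0, 0]],
  ],
)

```text
clock: 13.45
ee_pos: [0.5281, -0.0821, 0.0271]
tool_rot: [[-1.0, 0.003, 0.001], [0.003, 1.0, -0.0], [-0.001, -0.0, -1.0]]
ft_force: [-0.5, 0.1, -1.2]
grip_width: 0.285
grasp_force: 59.0
```

jog_arm(
  moves=[
    [[2.4, 0, 0, 0, 0], [2.4, 0, 0, 0, 0], [2.4, 0, 0, 0, 0], [2.4, 0, 0, 0, 0], [2.4, 0, 0, 0, 0], [2.4, 0, 0, 0, 0], [2.4, 0, 0, 0, 0], [2.4, 0, 0, 0, 0]],
  ],
)

```text
clock: 14.25
ee_pos: [0.5278, -0.082, 0.0268]
tool_rot: [[-1.0, 0.003, 0.0], [0.003, 1.0, 0.0], [-0.0, 0.0, -1.0]]
ft_force: [0.1, -0.5, -0.8]
grip_width: 0.284
grasp_force: 55.0
```

jog_arm(
  moves=[
    [[2.45, 0, 0, 0, 0], [2.45, 0, 0, 0, 0], [2.45, 0, 0, 0, 0], [2.45, 0, 0, 0, 0], [2.45, 0, 0, 0, 0], [2.45, 0, 0, 0, 0], [2.45, 0, 0, 0, 0], [2.45, 0, 0, 0, 0]],
  ],
)

```text
clock: 15.05
ee_pos: [0.5278, -0.082, 0.0268]
tool_rot: [[-1.0, 0.003, 0.0], [0.003, 1.0, 0.0], [-0.0, 0.0, -1.0]]
ft_force: [-0.7, -0.5, -1.9]
grip_width: 0.289
grasp_force: 41.2
```

jog_arm(
  moves=[
    [[2.55, 0, 0, 0, 0], [2.55, 0, 0, 0, 0], [2.55, 0, 0, 0, 0], [2.55, 0, 0, 0, 0], [2.55, 0, 0, 0, 0], [2.55, 0, 0, 0, 0], [2.55, 0, 0, 0, 0], [2.55, 0, 0, 0, 0]],
  ],
)

```text
clock: 15.85
ee_pos: [0.5278, -0.0821, 0.0268]
tool_rot: [[-1.0, 0.003, 0.0], [0.003, 1.0, 0.0], [-0.0, 0.0, -1.0]]
ft_force: [0.2, -0.4, -1.2]
grip_width: 0.301
grasp_force: 10.1
```

Run:
```python
from h import *
s=robot.observe();print(s["ee_pos"],s["ft_force"],s["moment"],s["grasp_force"])
```

```text
[ 0.52783702 -0.08206082  0.02679535] [ 0.21525044 -0.40691986 -1.22703947] [-0.07877364  0.03219877  0.02557631] 10.083701759576797
```

jog_arm(
  moves=[
    [[2.56, 0, 0, -1, 0], [2.56, 0.2, 0, -1.2, 0], [2.56, 0.4, 0, -1.2, 0], [2.56, 0.6, 0, -1.2, 0], [2.56, 0.8, 0, -1.2, 0], [2.56, 0.8, 0, -1.2, 0], [2.56, 0.7, 0, -1.2, 0], [2.56, 0, 0, 0, 0]],
  ],
)

```text
clock: 16.65
ee_pos: [0.4928, -0.0822, 0.1108]
tool_rot: [[-1.0, 0.004, 0.002], [0.004, 1.0, -0.001], [-0.002, -0.001, -1.0]]
ft_force: [-0.2, -1.1, -1.6]
grip_width: 0.301
grasp_force: 8.2
```

```bash
cat > look.py <<'E'
from h import *
import sys
s=robot.observe();print(s["clock"],s["ee_pos"],s["ft_force"],s["moment"],s["grasp_force"],s["grip_width"])
a=cam("side")[0][130:290,170:330]; c=cam("wrist")[0]
cv2.imwrite(f"pics/{sys.argv[1]}.png",cv2.resize(np.hstack([cv2.resize(a,(384,384)),c]),(800,343)))
E
python3 look.py m8
```

```text
16.65 [ 0.49275248 -0.08216139  0.11084901] [-0.16563291 -1.1326141  -1.59976283] [ 0.05000523 -0.10073142  0.02307873] 8.180350908078253 0.3013462903019894
```

View pics/m8.png

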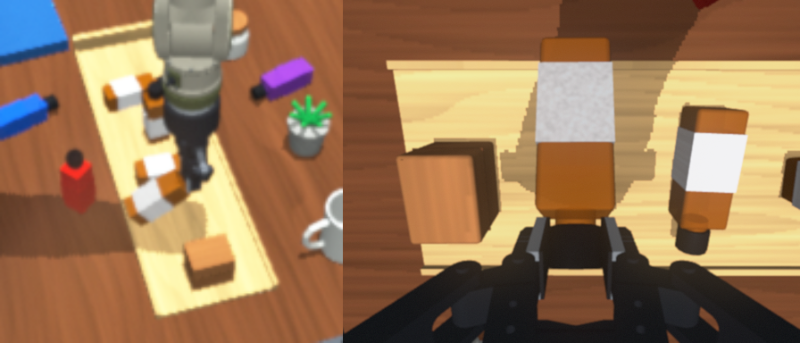

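jog_arm(
  moves=[
    [[2.565, 0, 0, 0, 0], [2.565, 0, 0, 0, 0], [2.57, 0, 0, 0, 0], [2.57, 0, 0, 0, 0], [2.575, 0, 0, 0, 0], [2.575, 0, 0, 0, 0], [2.575, 0, 0, 0, 0], [2.575, 0, 0, 0, 0]],
  ],
)

```text
clock: 17.55
ee_pos: [0.4928, -0.0819, 0.1088]
tool_rot: [[-1.0, 0.003, -0.0], [0.003, 1.0, 0.0], [0.0, 0.0, -1.0]]
ft_force: [0.5, 0.3, -2.1]
grip_width: 0.304
grasp_force: 3.9
```

```bash
cat > pitch.py <<'E'
# foot of held bottle in wrist view: amber/white column under the gripper -> topmost row; and ft
from h import *
s=robot.observe();print(s["clock"],s["ee_pos"],"F",s["ft_force"].round(2),"M",s["moment"].round(3),"g",s["grasp_force"].round(1),s["grip_width"].round(3))
E
python3 pitch.py
```

```text
Traceback (most recent call last):
  File "pitch.py", line 3, in <module>
    s=robot.observe();print(s["clock"],s["ee_pos"],"F",s["ft_force"].round(2),"M",s["moment"].round(3),"g",s["grasp_force"].round(1),s["grip_width"].round(3))
                                                                                                           ^^^^^^^^^^^^^^^^^^^^^^
AttributeError: 'float' object has no attribute 'round'
```

```bash
cat > pitch.py <<'E'
from h import *
s=robot.observe();print(s["clock"],s["ee_pos"].round(4),"F",s["ft_force"].round(2),"M",s["moment"].round(3),"g",s["grasp_force"],s["grip_width"])
c=cam("wrist")[0]; cv2.imwrite("pics/wl.png",c)
hsv=cv2.cvtColor(c,cv2.COLOR_BGR2HSV)
for u in(250,262): # runs along column: w=label, a=amber, k=black, f=floor
    col=hsv[:,u]; t=''.join('k' if v<70 else 'w' if sa<50 else 'f' if h>17 else 'a' for h,sa,v in col)
    import itertools; r=[(k,len(list(g))) for k,g in itertools.groupby(t)]; p=0;o=[]
    for k,n in r:
        if n>5:o.append((k,p,p+n))
        p+=n
    print(o)
E
python3 pitch.py
```

```text
17.55 [ 0.4928 -0.0819  0.1088] F [ 0.51  0.3  -2.11] M [-0.041 -0.042  0.01 ] g 3.930615484714508 0.30370375570283004
[('a', 0, 70), ('f', 70, 87), ('f', 89, 112), ('f', 119, 125), ('f', 129, 135), ('f', 144, 157), ('f', 160, 173), ('f', 174, 181), ('w', 186, 205), ('a', 205, 243), ('k', 243, 311), ('a', 311, 363), ('k', 363, 384)]
[('a', 0, 70), ('f', 94, 104), ('f', 112, 121), ('f', 126, 136), ('f', 142, 154), ('f', 158, 174), ('a', 178, 186), ('w', 186, 205), ('a', 205, 241), ('k', 241, 313), ('a', 313, 364), ('k', 364, 384)]
```

```bash
cat >> pitch.py <<'E'
cc=cam("wrist"); e=robot.observe()["ee_pos"]; zc=e[2]+.0138
for th in (0,5,10,20):
    a=np.radians(th); ax=np.array([-np.sin(a),0,-np.cos(a)]); n=np.array([-np.cos(a),0,np.sin(a)])
    o=np.array([e[0],e[1],zc]); P=[o+ax*.1025+n*.018,o+ax*.0125+n*.018]; print("tilt",th,"foot,shoulder rows",proj(cc,P)[:,1].round(0))
E
python3 pitch.py | tail -4
```

```text
tilt 0 foot,shoulder rows [179. 225.]
tilt 5 foot,shoulder rows [167. 224.]
tilt 10 foot,shoulder rows [155. 223.]
tilt 20 foot,shoulder rows [131. 224.]
```

jog_arm(
  moves=[
    [[2.58, 0, 0, 0, 0], [2.58, 0, 0, 0, 0], [2.58, 0, 0, 0, 0], [2.58, 0, 0, 0, 0], [2.58, 0, 0, 0, 0], [2.58, 0, 0, 0, 0], [2.58, 0, 0, 0, 0], [2.58, 0, 0, 0, 0]],
  ],
)

```text
clock: 18.5
ee_pos: [0.4928, -0.0819, 0.1088]
tool_rot: [[-1.0, 0.003, 0.0], [0.003, 1.0, 0.0], [-0.0, 0.0, -1.0]]
ft_force: [0.6, 0.2, -2.2]
grip_width: 0.302
grasp_force: 3.0
```

```bash
python3 pitch.py
```

```text
18.5 [ 0.4928 -0.0819  0.1088] F [ 0.61  0.18 -2.16] M [-0.023  0.006 -0.039] g 2.9577788338065147 0.3018513769346178
[('a', 0, 70), ('f', 70, 81), ('f', 92, 107), ('f', 108, 121), ('f', 134, 140), ('f', 141, 180), ('a', 180, 186), ('w', 186, 205), ('a', 205, 243), ('k', 243, 311), ('a', 311, 363), ('k', 363, 384)]
[('a', 0, 70), ('f', 74, 86), ('f', 94, 105), ('f', 112, 120), ('f', 131, 139), ('f', 140, 148), ('f', 153, 163), ('f', 169, 175), ('w', 186, 205), ('a', 205, 241), ('k', 241, 313), ('a', 313, 364), ('k', 364, 384)]
tilt 0 foot,shoulder rows [179. 225.]
tilt 5 foot,shoulder rows [167. 224.]
tilt 10 foot,shoulder rows [155. 223.]
tilt 20 foot,shoulder rows [131. 224.]
```

jog_arm(
  moves=[
    [[2.58, 0, 0, 0.4, 0], [2.58, 0, 0, 0.4, 0], [2.58, 0, 0, 0.2, 0], [2.58, 0, 0, 0.15, 0], [2.58, 0, 0, 0.15, 0], [2.58, 0, 0, 0, 0], [2.58, 0, 0, 0, 0], [2.58, 0, 0, 0, 0]],
  ],
)

```text
clock: 19.4
ee_pos: [0.4938, -0.0821, 0.0978]
tool_rot: [[-1.0, 0.003, 0.003], [0.003, 1.0, -0.001], [-0.003, -0.001, -1.0]]
ft_force: [-3.8, 0.7, 14.7]
grip_width: 0.302
grasp_force: 10.5
```

```bash
python3 pitch.py
```

```text
19.4 [ 0.4938 -0.0821  0.0978] F [-3.77  0.66 14.65] M [ 0.32   0.692 -0.022] g 10.487001811852679 0.3024910208852989
[('a', 0, 66), ('f', 66, 79), ('f', 80, 87), ('f', 91, 106), ('f', 107, 115), ('f', 117, 127), ('f', 139, 153), ('f', 156, 169), ('f', 173, 179), ('w', 187, 208), ('a', 208, 248), ('k', 248, 319), ('a', 319, 363), ('k', 363, 384)]
[('a', 0, 66), ('f', 68, 74), ('f', 109, 116), ('f', 121, 140), ('f', 143, 159), ('f', 160, 179), ('a', 179, 187), ('w', 187, 207), ('a', 207, 246), ('k', 246, 321), ('a', 321, 364), ('k', 364, 384)]
tilt 0 foot,shoulder rows [179. 225.]
tilt 5 foot,shoulder rows [167. 224.]
tilt 10 foot,shoulder rows [155. 223.]
tilt 20 foot,shoulder rows [131. 224.]
```

jog_arm(
  moves=[
    [[2.58, 0, 0, -0.08, 0], [2.7, 0, 0, 0, 0], [3.2, 0, 0, 0, 0], [4.5, 0, 0, 0, 0], [5, 0, 0, 0, 0], [5, 0, 0, -2.5, 0], [5, 0, 0, -4.5, 0], [5, 0, 0, 0, 0]],
  ],
)

```text
clock: 20.3
ee_pos: [0.4958, -0.0829, 0.1713]
tool_rot: [[-1.0, 0.003, 0.008], [0.003, 1.0, -0.002], [-0.008, -0.002, -1.0]]
ft_force: [0.9, -0.3, -0.2]
grip_width: 0.584
grasp_force: 0.0
```

jog_arm(
  moves=[
    [[5, -1.5, 3.5, 0, 0.4], [5, -1.5, 3, 0, 0], [5, -1.5, 3, 0, 0], [5, 0, 0, 0, 0], [5, 0, 0, 0, 0], [5, 0, 0, 0, 0], [5, 0, 0, 0, 0], [5, 0, 0, 0, 0]],
  ],
)

```text
clock: 21.1
ee_pos: [0.5383, 0.0119, 0.1666]
tool_rot: [[-1.0, 0.012, -0.0], [0.012, 1.0, 0.0], [0.0, 0.0, -1.0]]
ft_force: [0.6, -1.3, -0.2]
grip_width: 0.588
grasp_force: 0.0
```

Run:
```python
from h import *
move(.5385,.0125,.0122,-1)
c=cam("wrist");cv2.imwrite("pics/w9.png",c[0])
```

```text
yaw now -0.7 turn 0.3 then shift cm [-0.02  0.06 15.44]
```

View pics/w9.png

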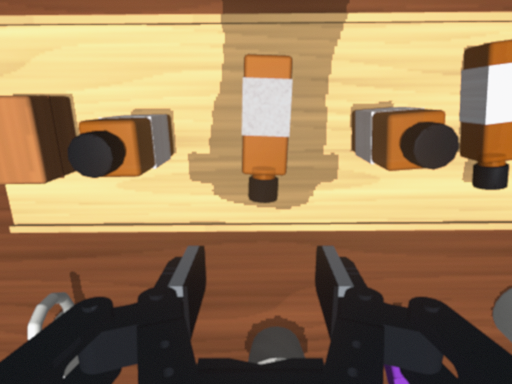

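Bottle A now stands at (97,153). Bottle B lies with its cap at (263,190), and s1 stands at (435,145).

Run:
```python
from h import *
c=cam("wrist")
print(ray(c,[(268,56),(266,173)],.044).round(4), ray(c,[(263,182)],.039).round(4))
print("s1 cap",ray(c,[(436,145)],.123).round(4),"A cap",ray(c,[(96,154)],.123).round(4),"s1 body corners",ray(c,[(387,108),(443,113)],.098).round(4))
print("t3",ray(c,[(490,175)],.039).round(4))
```

```text
[[0.4373 0.019  0.044 ]
 [0.5235 0.0169 0.044 ]] [[0.5321 0.0145 0.039 ]]
s1 cap [[0.4923 0.1084 0.123 ]] A cap [[ 0.4949 -0.0774  0.123 ]] s1 body corners [[0.4732 0.089  0.098 ]
 [0.4765 0.1229 0.098 ]]
t3 [[0.5285 0.1988 0.039 ]]
```

jog_arm(
  moves=[
    [[5, 0, 0, 4.5, 0], [5, 0, 0, 4.5, 0], [5, 0, 0, 4.4, 0], [5, 0, 0, 2, 0], [4, 0, 0, 0, 0], [2.5, 0, 0, 0, 0], [2.5, 0, 0, 0, 0], [2.5, 0, 0, 0, 0]],
  ],
)

```text
clock: 22.0
ee_pos: [0.5401, 0.0124, 0.0143]
tool_rot: [[-1.0, 0.01, 0.003], [0.01, 1.0, -0.0], [-0.003, -0.0, -1.0]]
ft_force: [-0.5, -0.4, -1.1]
grip_width: 0.298
grasp_force: 15.5
```

jog_arm(
  moves=[
    [[2.5, 0, 0, 0, 0], [2.54, 0, 0, 0, 0], [2.54, 0, 0, -1, 0], [2.55, 0, 0, -1.2, 0], [2.55, 0.3, 0, -1.5, 0], [2.56, 0.5, 0, -1.5, 0], [2.56, 0.8, 0, -1.5, 0], [2.56, 0.8, 0, -1.5, 0]],
  ],
)

```text
clock: 22.8
ee_pos: [0.5141, 0.013, 0.0961]
tool_rot: [[-1.0, 0.01, 0.0], [0.01, 1.0, 0.0], [-0.0, 0.0, -1.0]]
ft_force: [-0.7, 0.9, -1.2]
grip_width: 0.303
grasp_force: 8.4
```

```bash
python3 pitch.py; python3 -c "
from h import *
move(.493,.0125,.109,0)"
```

```text
22.8 [0.5141 0.013  0.0961] F [-0.69  0.93 -1.19] M [-0.023 -0.038 -0.02 ] g 8.367044529877603 0.3025687952977146
[('a', 0, 54), ('w', 54, 167), ('a', 167, 261), ('k', 261, 310), ('a', 310, 362), ('k', 362, 384)]
[('a', 0, 54), ('w', 54, 167), ('a', 167, 261), ('k', 261, 311), ('a', 311, 364), ('k', 364, 384)]
tilt 0 foot,shoulder rows [180. 226.]
tilt 5 foot,shoulder rows [168. 225.]
tilt 10 foot,shoulder rows [156. 225.]
tilt 20 foot,shoulder rows [132. 225.]
yaw now -0.6 turn -0.6 then shift cm [ 2.18 -0.05 -1.18]
```

jog_arm(
  moves=[
    [[2.56, 0.7, 0, -0.5, -0.6], [2.56, 0.8, 0, -0.5, 0], [2.56, 0.7, 0, -0.5, 0], [2.565, 0, 0, 0, 0], [2.57, 0, 0, 0, 0], [2.575, 0, 0, 0, 0], [2.575, 0, 0, 0, 0], [2.58, 0, 0, 0, 0]],
  ],
)

```text
clock: 23.7
ee_pos: [0.4924, 0.0131, 0.1092]
tool_rot: [[-1.0, -0.0, -0.001], [-0.0, 1.0, 0.0], [0.001, 0.0, -1.0]]
ft_force: [-0.1, 0.1, -2.0]
grip_width: 0.296
grasp_force: 2.7
```

jog_arm(
  moves=[
    [[2.58, 0, 0, 0, 0], [2.58, 0, 0, 0, 0], [2.58, 0, 0, 0, 0], [2.58, 0, 0, 0, 0], [2.58, 0, 0, 0, 0], [2.58, 0, 0, 0, 0], [2.58, 0, 0, 0, 0], [2.58, 0, 0, 0, 0]],
  ],
)

```text
clock: 24.5
ee_pos: [0.4926, 0.013, 0.1096]
tool_rot: [[-1.0, -0.0, 0.0], [-0.0, 1.0, 0.0], [-0.0, 0.0, -1.0]]
ft_force: [-0.1, 0.5, -0.8]
grip_width: 0.303
grasp_force: 2.4
```

```bash
python3 pitch.py
```

```text
24.5 [0.4926 0.013  0.1096] F [-0.1   0.47 -0.83] M [-0.001  0.038  0.015] g 2.389022223651409 0.30331865181998613
[('a', 0, 71), ('f', 93, 102), ('f', 110, 117), ('f', 127, 133), ('f', 144, 151), ('f', 160, 174), ('f', 187, 203), ('w', 205, 215), ('a', 215, 243), ('k', 243, 303), ('f', 303, 309), ('a', 309, 363), ('k', 363, 384)]
[('a', 0, 72), ('f', 72, 81), ('f', 93, 102), ('f', 109, 118), ('f', 142, 155), ('f', 158, 165), ('f', 176, 182), ('f', 188, 199), ('w', 205, 215), ('a', 215, 240), ('k', 240, 305), ('a', 309, 364), ('k', 364, 384)]
tilt 0 foot,shoulder rows [179. 225.]
tilt 5 foot,shoulder rows [167. 224.]
tilt 10 foot,shoulder rows [155. 223.]
tilt 20 foot,shoulder rows [131. 224.]
```

jog_arm(
  moves=[
    [[2.585, 0, 0, 0, 0], [2.585, 0, 0, 0, 0], [2.585, 0, 0, 0, 0], [2.585, 0, 0, 0, 0], [2.585, 0, 0, 0, 0], [2.585, 0, 0, 0, 0], [2.585, 0, 0, 0, 0], [2.585, 0, 0, 0, 0]],
  ],
)

```text
clock: 25.4
ee_pos: [0.4926, 0.013, 0.1096]
tool_rot: [[-1.0, -0.0, 0.0], [-0.0, 1.0, 0.0], [-0.0, 0.0, -1.0]]
ft_force: [0.5, -0.1, -0.5]
grip_width: 0.301
grasp_force: 1.7
```

```bash
python3 pitch.py
```

```text
25.4 [0.4926 0.013  0.1096] F [ 0.53 -0.11 -0.53] M [-0.035  0.023  0.064] g 1.6733715310692787 0.30067545959624037
[('a', 0, 72), ('f', 93, 108), ('f', 109, 117), ('f', 118, 124), ('f', 127, 155), ('f', 172, 178), ('f', 181, 187), ('f', 188, 196), ('w', 205, 215), ('a', 215, 242), ('k', 242, 303), ('a', 309, 363), ('k', 363, 384)]
[('a', 0, 71), ('f', 88, 99), ('f', 101, 108), ('f', 118, 125), ('f', 126, 132), ('f', 137, 147), ('f', 157, 164), ('f', 166, 172), ('f', 176, 184), ('f', 187, 200), ('w', 205, 215), ('a', 215, 240), ('k', 240, 305), ('a', 309, 364), ('k', 364, 384)]
tilt 0 foot,shoulder rows [179. 225.]
tilt 5 foot,shoulder rows [167. 224.]
tilt 10 foot,shoulder rows [155. 223.]
tilt 20 foot,shoulder rows [131. 224.]
```

jog_arm(
  moves=[
    [[2.57, 0, 0, 0, 0], [2.57, 0, 0, 0.5, 0], [2.57, 0, 0, 0.45, 0], [2.57, -0.4, 0, 0.05, 0], [2.57, -0.4, 0, 0.05, 0], [2.57, -0.4, 0, 0.05, 0], [2.57, -0.3, 0, 0, 0], [2.57, 0, 0, 0, 0]],
  ],
)

```text
clock: 26.3
ee_pos: [0.508, 0.013, 0.0985]
tool_rot: [[-1.0, -0.0, 0.0], [-0.0, 1.0, 0.0], [-0.0, 0.0, -1.0]]
ft_force: [0.2, -0.0, 2.8]
grip_width: 0.302
grasp_force: 4.5
```

```bash
python3 pitch.py
```

```text
26.3 [0.508  0.013  0.0985] F [ 0.23 -0.05  2.81] M [-0.036 -0.054 -0.033] g 4.511456117033958 0.30165919043425
[('a', 0, 45), ('f', 51, 57), ('f', 63, 75), ('f', 89, 95), ('f', 112, 122), ('f', 133, 139), ('f', 142, 151), ('f', 155, 161), ('f', 162, 170), ('f', 176, 186), ('w', 191, 211), ('a', 211, 250), ('k', 250, 321), ('a', 321, 363), ('k', 363, 384)]
[('a', 0, 43), ('f', 45, 53), ('f', 57, 68), ('f', 86, 95), ('f', 116, 122), ('f', 123, 135), ('f', 138, 144), ('f', 156, 162), ('f', 163, 173), ('w', 191, 211), ('a', 211, 249), ('k', 249, 323), ('a', 323, 364), ('k', 364, 384)]
tilt 0 foot,shoulder rows [179. 224.]
tilt 5 foot,shoulder rows [167. 224.]
tilt 10 foot,shoulder rows [155. 223.]
tilt 20 foot,shoulder rows [131. 223.]
```

jog_arm(
  moves=[
    [[2.54, 0, 0, -0.3, 0], [2.54, 0.5, 0, 0, 0], [2.54, 0.5, 0, 0, 0], [2.54, 0.5, 0, 0, 0], [2.54, 0, 0, 0, 0], [2.56, 0, 0, 0.2, 0], [2.57, 0, 0, 0.1, 0], [2.58, 0, 0, 0, 0]],
  ],
)

```text
clock: 27.2
ee_pos: [0.4929, 0.013, 0.0986]
tool_rot: [[-1.0, 0.0, 0.001], [0.0, 1.0, 0.0], [-0.001, 0.0, -1.0]]
ft_force: [-0.8, 0.1, -0.4]
grip_width: 0.305
grasp_force: 3.2
```

```bash
python3 pitch.py
```

```text
27.2 [0.4929 0.013  0.0986] F [-0.76  0.14 -0.43] M [-0.002  0.003  0.035] g 3.230847828090191 0.3050988359768042
[('a', 0, 72), ('a', 73, 79), ('f', 89, 101), ('f', 160, 172), ('w', 192, 212), ('a', 212, 250), ('k', 250, 321), ('a', 321, 363), ('k', 363, 384)]
[('a', 0, 69), ('f', 72, 80), ('f', 90, 97), ('f', 120, 128), ('f', 136, 143), ('f', 144, 153), ('f', 159, 168), ('f', 172, 178), ('f', 180, 186), ('w', 192, 212), ('a', 212, 249), ('k', 249, 323), ('a', 323, 364), ('k', 364, 384)]
tilt 0 foot,shoulder rows [179. 225.]
tilt 5 foot,shoulder rows [167. 224.]
tilt 10 foot,shoulder rows [155. 223.]
tilt 20 foot,shoulder rows [131. 223.]
```

jog_arm(
  moves=[
    [[2.6, 0, 0, 0, 0], [2.7, 0, 0, 0, 0], [3.2, 0, 0, 0, 0], [4.5, 0, 0, 0, 0], [5, 0, 0, 0, 0], [5, 0, 0, -2.5, 0], [5, 0, 0, -4.5, 0], [5, 0, 0, 0, 0]],
  ],
)

```text
clock: 28.1
ee_pos: [0.496, 0.0126, 0.1739]
tool_rot: [[-1.0, -0.0, 0.009], [-0.0, 1.0, -0.001], [-0.009, -0.001, -1.0]]
ft_force: [1.3, -0.4, 0.9]
grip_width: 0.585
grasp_force: 0.0
```

jog_arm(
  moves=[
    [[5, -1.5, 3.5, 0, 0], [5, -1.5, 4.5, 0, 0], [5, -1, 4.5, 0, 0], [5, 0, 4.5, 0, 0], [5, 0, 1.5, 0, 0], [5, 0, 0, 0, 0], [5, 0, 0, 0, 0], [5, 0, 0, 0, 0]],
  ],
)

```text
clock: 28.9
ee_pos: [0.5325, 0.1967, 0.1685]
tool_rot: [[-1.0, 0.001, -0.0], [0.001, 1.0, -0.0], [0.0, -0.0, -1.0]]
ft_force: [0.5, -0.1, 0.3]
grip_width: 0.588
grasp_force: 0.0
```

Run:
```python
from h import *
import pickle
print(robot.observe()["ee_pos"])
c=cam("wrist");cv2.imwrite("pics/w10.png",c[0]); pickle.dump(c,open("w10.pkl","wb"))
```

```text
[0.53249778 0.1967128  0.16847016]
```

View pics/w10.png

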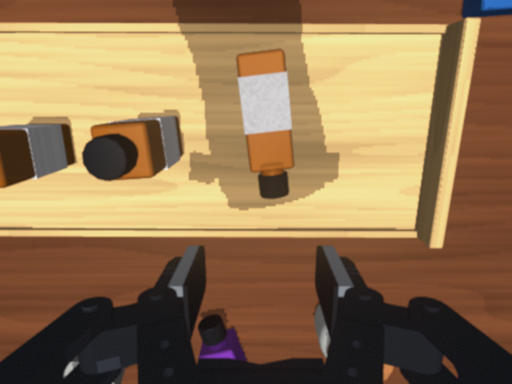

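Run:
```python
from h import *
import pickle
c=pickle.load(open("w10.pkl","rb"))
b=ray(c,[(261,54),(272,169)],.044);d=b[1]-b[0];y=np.degrees(np.arctan2(d[1],d[0]))
print(b.round(4),y,ray(c,[(273.5,185)],.035).round(4)); u=d/np.linalg.norm(d); cap=b[0]+u*.1025; print(cap)
move(cap[0],cap[1]-.003,.0135,y)
```

```text
[[0.4297 0.1976 0.044 ]
 [0.5147 0.2063 0.044 ]] 5.832539495945158 [[0.5301 0.208  0.035 ]]
[0.53168026 0.20804522 0.044     ]
yaw now -0.1 turn -5.9 then shift cm [1.000e-02 8.500e-01 1.551e+01]
```

jog_arm(
  moves=[
    [[5, 0, 0.85, 0, -5.9], [5, 0, 0, 4.5, 0], [5, 0, 0, 4.5, 0], [5, 0, 0, 4.5, 0], [5, 0, 0, 1.9, 0], [4, 0, 0, 0, 0], [2.5, 0, 0, 0, 0], [2.5, 0, 0, 0, 0]],
  ],
)

```text
clock: 29.75
ee_pos: [0.5341, 0.2063, 0.0164]
tool_rot: [[-0.995, -0.102, 0.003], [-0.102, 0.995, 0.001], [-0.003, 0.0, -1.0]]
ft_force: [-1.3, -0.8, -0.2]
grip_width: 0.297
grasp_force: 15.3
```

jog_arm(
  moves=[
    [[2.5, 0, 0, 0, 0], [2.5, 0, 0, 0, 0], [2.54, 0, 0, -1, 0], [2.55, 0, 0, -1.2, 0], [2.56, 0.3, 0, -1.5, 0], [2.56, 0.5, 0, -1.5, 0], [2.56, 0.8, 0, -1.5, 0], [2.56, 0.8, 0, -1.5, 0]],
  ],
)

```text
clock: 30.55
ee_pos: [0.508, 0.2041, 0.0982]
tool_rot: [[-0.995, -0.103, 0.0], [-0.103, 0.995, 0.0], [-0.0, 0.0, -1.0]]
ft_force: [0.5, 0.3, -1.0]
grip_width: 0.298
grasp_force: 6.9
```

```bash
python3 pitch.py; python3 -c "
from h import *
move(.493,.199,.111,-0.2)"
```

```text
30.55 [0.508  0.2041 0.0982] F [ 0.47  0.31 -1.04] M [ 0.025 -0.087 -0.012] g 6.852305978536606 0.2980294130665999
[('a', 0, 43), ('f', 67, 74), ('f', 81, 88), ('a', 97, 112), ('w', 112, 167), ('a', 167, 240), ('k', 240, 302), ('a', 302, 363), ('k', 363, 384)]
[('a', 0, 44), ('f', 53, 71), ('f', 84, 91), ('a', 96, 112), ('w', 112, 167), ('a', 167, 238), ('k', 238, 303), ('a', 303, 364), ('k', 364, 384)]
tilt 0 foot,shoulder rows [180. 226.]
tilt 5 foot,shoulder rows [168. 225.]
tilt 10 foot,shoulder rows [156. 225.]
tilt 20 foot,shoulder rows [132. 225.]
yaw now 5.9 turn 6.1 then shift cm [ 1.58 -0.55 -1.16]
```

jog_arm(
  moves=[
    [[2.56, 0, 0, -0.6, 6.1], [2.56, 0.8, -0.25, -0.6, 0], [2.56, 0.8, -0.25, -0.1, 0], [2.56, 0, 0, 0, 0], [2.565, 0, 0, 0, 0], [2.565, 0, 0, 0, 0], [2.57, 0, 0, 0, 0], [2.57, 0, 0, 0, 0]],
  ],
)

```text
clock: 31.45
ee_pos: [0.4928, 0.1991, 0.1094]
tool_rot: [[-1.0, 0.003, -0.0], [0.003, 1.0, 0.0], [0.0, 0.0, -1.0]]
ft_force: [-0.9, 0.1, -1.8]
grip_width: 0.302
grasp_force: 4.7
```

```bash
python3 pitch.py
```

```text
31.45 [0.4928 0.1991 0.1094] F [-0.87  0.08 -1.82] M [-0.016 -0.024  0.013] g 4.748312160372734 0.30183046554936804
[('a', 0, 72), ('f', 85, 93), ('a', 113, 126), ('w', 126, 172), ('a', 172, 239), ('k', 239, 303), ('f', 304, 310), ('a', 310, 363), ('k', 363, 384)]
[('a', 0, 72), ('f', 72, 84), ('f', 87, 100), ('a', 113, 126), ('w', 126, 172), ('a', 172, 238), ('k', 238, 304), ('a', 310, 364), ('k', 364, 384)]
tilt 0 foot,shoulder rows [179. 225.]
tilt 5 foot,shoulder rows [167. 224.]
tilt 10 foot,shoulder rows [155. 223.]
tilt 20 foot,shoulder rows [131. 224.]
```

jog_arm(
  moves=[
    [[2.575, 0, 0, 0, 0], [2.575, 0, 0, 0, 0], [2.575, 0, 0, 0, 0], [2.575, 0, 0, 0, 0], [2.575, 0, 0, 0, 0], [2.575, 0, 0, 0, 0], [2.575, 0, 0, 0, 0], [2.575, 0, 0, 0, 0]],
  ],
)

```text
clock: 32.35
ee_pos: [0.4927, 0.1991, 0.1096]
tool_rot: [[-1.0, 0.003, 0.0], [0.003, 1.0, 0.0], [-0.0, 0.0, -1.0]]
ft_force: [-0.5, 0.3, -2.1]
grip_width: 0.305
grasp_force: 3.6
```

```bash
python3 pitch.py
```

```text
32.35 [0.4927 0.1991 0.1096] F [-0.49  0.33 -2.09] M [ 0.034 -0.026  0.013] g 3.6103038489818573 0.3050568375336773
[('a', 0, 72), ('f', 79, 90), ('f', 102, 108), ('f', 118, 124), ('f', 129, 136), ('a', 145, 154), ('w', 154, 186), ('a', 186, 239), ('k', 239, 305), ('a', 310, 363), ('k', 363, 384)]
[('a', 0, 72), ('f', 86, 101), ('f', 102, 112), ('f', 113, 127), ('a', 145, 154), ('w', 154, 186), ('a', 186, 238), ('k', 238, 307), ('a', 310, 364), ('k', 364, 384)]
tilt 0 foot,shoulder rows [179. 225.]
tilt 5 foot,shoulder rows [167. 224.]
tilt 10 foot,shoulder rows [155. 223.]
tilt 20 foot,shoulder rows [131. 223.]
```

jog_arm(
  moves=[
    [[2.578, 0, 0, 0, 0], [2.578, 0, 0, 0, 0], [2.578, 0, 0, 0, 0], [2.58, 0, 0, 0, 0], [2.58, 0, 0, 0, 0], [2.58, 0, 0, 0, 0], [2.58, 0, 0, 0, 0], [2.58, 0, 0, 0, 0]],
  ],
)

```text
clock: 33.25
ee_pos: [0.4927, 0.1991, 0.1096]
tool_rot: [[-1.0, 0.003, 0.0], [0.003, 1.0, 0.0], [-0.0, 0.0, -1.0]]
ft_force: [-0.2, 0.6, -1.1]
grip_width: 0.304
grasp_force: 2.7
```

```bash
python3 pitch.py
```

```text
33.25 [0.4927 0.1991 0.1096] F [-0.24  0.62 -1.13] M [-0.009 -0.038  0.021] g 2.7169032767415047 0.3042135563616795
[('a', 0, 72), ('f', 78, 84), ('f', 102, 110), ('f', 126, 141), ('f', 142, 148), ('a', 148, 156), ('w', 156, 187), ('a', 187, 239), ('k', 239, 305), ('a', 310, 363), ('k', 363, 384)]
[('a', 0, 72), ('f', 72, 80), ('f', 92, 103), ('f', 104, 110), ('f', 120, 134), ('a', 148, 156), ('w', 156, 187), ('a', 187, 238), ('k', 238, 307), ('a', 310, 364), ('k', 364, 384)]
tilt 0 foot,shoulder rows [179. 225.]
tilt 5 foot,shoulder rows [167. 224.]
tilt 10 foot,shoulder rows [155. 223.]
tilt 20 foot,shoulder rows [131. 224.]
```

jog_arm(
  moves=[
    [[2.57, 0, 0, 0.4, 0], [2.57, 0, 0, 0.3, 0], [2.57, 0, 0, 0.1, 0], [2.57, 0.5, 0, 0, 0], [2.57, 0.5, 0, 0.05, 0], [2.57, 0.5, 0, 0.05, 0], [2.57, 0.6, 0, 0, 0], [2.57, 0, 0, 0, 0]],
  ],
)

```text
clock: 34.15
ee_pos: [0.4702, 0.1992, 0.1003]
tool_rot: [[-1.0, 0.003, -0.002], [0.003, 1.0, -0.0], [0.002, -0.0, -1.0]]
ft_force: [-0.5, -0.4, 1.5]
grip_width: 0.297
grasp_force: 4.2
```

```bash
python3 pitch.py
```

```text
34.15 [0.4702 0.1992 0.1003] F [-0.47 -0.41  1.52] M [ 0.052  0.06  -0.01 ] g 4.214759320020676 0.29696933493395167
[('a', 0, 109), ('f', 109, 121), ('f', 131, 142), ('f', 159, 169), ('w', 184, 205), ('a', 205, 246), ('k', 246, 315), ('f', 317, 330), ('f', 336, 342), ('a', 342, 363), ('k', 363, 384)]
[('a', 0, 108), ('f', 110, 121), ('f', 155, 165), ('w', 184, 205), ('a', 205, 245), ('k', 245, 316), ('f', 319, 332), ('f', 336, 342), ('a', 342, 364), ('k', 364, 384)]
tilt 0 foot,shoulder rows [180. 226.]
tilt 5 foot,shoulder rows [168. 225.]
tilt 10 foot,shoulder rows [156. 224.]
tilt 20 foot,shoulder rows [132. 224.]
```

jog_arm(
  moves=[
    [[2.54, 0, 0, -0.3, 0], [2.54, -0.7, 0, 0, 0], [2.54, -0.8, 0, 0, 0], [2.54, -0.7, 0, 0, 0], [2.54, 0, 0, 0, 0], [2.56, 0, 0, 0.2, 0], [2.57, 0, 0, 0.15, 0], [2.58, 0, 0, 0, 0]],
  ],
)

```text
clock: 35.05
ee_pos: [0.4935, 0.1991, 0.1002]
tool_rot: [[-1.0, 0.003, 0.0], [0.003, 1.0, 0.0], [-0.0, 0.0, -1.0]]
ft_force: [-1.0, -0.4, 0.6]
grip_width: 0.299
grasp_force: 3.2
```

```bash
python3 pitch.py
```

```text
35.05 [0.4935 0.1991 0.1002] F [-1.   -0.41  0.56] M [-0.018  0.069 -0.041] g 3.208940774202347 0.2990657037688911
[('a', 0, 73), ('f', 79, 95), ('f', 96, 103), ('f', 123, 137), ('f', 141, 154), ('f', 173, 179), ('w', 184, 205), ('a', 205, 246), ('k', 246, 315), ('a', 315, 363), ('k', 363, 384)]
[('a', 0, 69), ('f', 69, 83), ('f', 101, 119), ('f', 120, 126), ('f', 142, 153), ('f', 158, 166), ('w', 184, 205), ('a', 205, 244), ('k', 244, 318), ('a', 318, 364), ('k', 364, 384)]
tilt 0 foot,shoulder rows [179. 225.]
tilt 5 foot,shoulder rows [167. 224.]
tilt 10 foot,shoulder rows [155. 223.]
tilt 20 foot,shoulder rows [131. 224.]
```

jog_arm(
  moves=[
    [[2.6, 0, 0, 0, 0], [2.7, 0, 0, 0, 0], [3.2, 0, 0, 0, 0], [4.5, 0, 0, 0, 0], [5, 0, 0, 0, 0], [5, 0, 0, -2.5, 0], [5, 0, 0, -4.5, 0], [5, 0, 0, -1, 0]],
  ],
)

```text
clock: 35.95
ee_pos: [0.496, 0.1997, 0.1846]
tool_rot: [[-1.0, 0.003, 0.007], [0.003, 1.0, 0.002], [-0.007, 0.002, -1.0]]
ft_force: [0.3, 0.2, 0.6]
grip_width: 0.586
grasp_force: 0.0
```

jog_arm(
  moves=[
    [[5, 0, -3, 0, 0], [5, 0, -4.5, 0, 0], [5, 0, -4.5, 0, 0], [5, 0, -4.5, 0, 0], [5, 0, -4.5, 0, 0], [5, 0, -4.5, 0, 0], [5, 0, -4.5, 0, 0], [5, 0, -4.5, 0, 0]],
  ],
)

```text
clock: 36.75
ee_pos: [0.4922, -0.1477, 0.18]
tool_rot: [[-1.0, 0.003, 0.0], [0.003, 1.0, 0.0], [-0.0, 0.0, -1.0]]
ft_force: [0.6, -0.5, 0.0]
grip_width: 0.583
grasp_force: 0.0
```

jog_arm(
  moves=[
    [[5, 0, -4.5, 0, 0], [5, 0, -4.5, 0, 0], [5, 0, -4.5, 0, 0], [5, 0, -4.5, 0, 0], [5, 0, -3, 0, 0], [5, 0, 0, 0, 0], [5, 0, 0, 0, 0], [5, 0, 0, 0, 0]],
  ],
)

```text
clock: 37.55
ee_pos: [0.4916, -0.3548, 0.1797]
tool_rot: [[-1.0, 0.003, -0.001], [0.003, 1.0, 0.001], [0.001, 0.001, -1.0]]
ft_force: [-0.7, 0.7, -0.0]
grip_width: 0.588
grasp_force: 0.0
```

Run:
```python
from h import *
move(.508,-.3885,.068,1.5)
c=cam("wrist");cv2.imwrite("pics/w11.png",c[0])
t=cam("top");s=cam("side");cv2.imwrite("pics/t11.png",t[0]);cv2.imwrite("pics/s11.png",s[0])
# bookend top face orange in top view
for k in comps(t[0],(5,120,120),(17,255,255),20):
    if 150<k[0][1]<235 and 150<k[0][0]<400: print(k[0],k[1],ray(t,k[0],.064).round(4))
```

```text
yaw now -0.2 turn -1.7 then shift cm [-1.55 -3.41 11.17]
[254.9 151.4] [237 148  41   7 101] [[0.6664 0.0253 0.064 ]]
[366.6 152.4] [356 150  22   5  49] [[ 0.6689 -0.3712  0.064 ]]
[384. 154.] [376 152  15   5  40] [[ 0.664  -0.4326  0.064 ]]
[187.7 177.7] [167 176  41   5 102] [[0.5668 0.2598 0.064 ]]
[222.5 177. ] [210 177  26   1  26] [[0.5712 0.1377 0.064 ]]
[211.5 180.9] [202 179  20   5  32] [[0.5566 0.1758 0.064 ]]
[273.2 179. ] [260 178  27   4  59] [[ 0.5668 -0.0405  0.064 ]]
[306.8 180.4] [284 179  40   8  99] [[ 0.5636 -0.1583  0.064 ]]
[223.  197.8] [211 190  26  15 161] [[0.4969 0.1337 0.064 ]]
[252.5 195.9] [237 191  29  11 113] [[0.5053 0.0311 0.064 ]]
[188.  198.2] [166 193  44  11 212] [[0.4935 0.2555 0.064 ]]
[290.1 199. ] [278 192  25  13 110] [[ 0.4963 -0.0998  0.064 ]]
[311.2 200.7] [302 192  20  18 276] [[ 0.4915 -0.1732  0.064 ]]
[273.6 201.4] [268 200  11   4  34] [[ 0.487  -0.0425  0.064 ]]
[202.7 215.7] [186 212  34   8  93] [[0.4329 0.202  0.064 ]]
[229.4 214.2] [219 212  26   7  44] [[0.4396 0.1099 0.064 ]]
```

jog_arm(
  moves=[
    [[6, -1.5, -3.4, 0, -1.7], [6, 0, 0, 0, 0], [6, 0, 0, 4, 0], [6, 0, 0, 4, 0], [6, 0, 0, 3, 0], [0, 0, 0, 0, 0], [0, 0, 0, 0, 0], [0, 0, 0, 0, 0]],
  ],
)

```text
clock: 38.5
ee_pos: [0.5077, -0.3888, 0.0723]
tool_rot: [[-1.0, -0.027, 0.002], [-0.027, 1.0, 0.002], [-0.002, 0.001, -1.0]]
ft_force: [0.5, 19.4, 18.3]
grip_width: 0.199
grasp_force: 29.0
```

jog_arm(
  moves=[
    [[0, 0, 0, 0, 0], [0, -0.8, 0, 0, 0], [0, -1.3, 0, 0, 0], [0, -1.3, 0, 0, 0], [0, -1.3, 0, 0, 0], [0, -1.3, 0, 0, 0], [0, -1.3, 0, 0, 0], [0, -0.8, 0, 0, 0]],
  ],
)

```text
clock: 39.3
ee_pos: [0.5883, -0.3865, 0.0726]
tool_rot: [[-1.0, -0.027, 0.001], [-0.027, 1.0, 0.001], [-0.001, 0.001, -1.0]]
ft_force: [-4.0, 4.9, 3.1]
grip_width: 0.19
grasp_force: 59.1
```

jog_arm(
  moves=[
    [[0, -0.8, 0, 0, 0], [0, -0.7, 0, 0, 0], [0, -0.4, 0, 0, 0], [0, -0.15, 0, 0, 0], [0, 0, 0, 0, 0], [0, 0, 0, 0, 0], [0, 0, 0, 0, 0], [0, 0, 0, 0, 0]],
  ],
)

```text
clock: 40.1
ee_pos: [0.6087, -0.386, 0.0725]
tool_rot: [[-1.0, -0.027, 0.002], [-0.027, 1.0, 0.001], [-0.002, 0.001, -1.0]]
ft_force: [-2.2, 4.4, 0.2]
grip_width: 0.19
grasp_force: 59.0
```

jog_arm(
  moves=[
    [[0, -0.1, 0, 0, 0], [0, -0.1, 0, 0, 0], [0, 0, 0, 0, 0], [0, 0, 0, 0, 0], [0, 0, 0, 0, 0], [0, 0, 0, 0, 0], [0, 0, 0, 0, 0], [0, 0, 0, 0, 0]],
  ],
)

```text
clock: 40.9
ee_pos: [0.6088, -0.3859, 0.0725]
tool_rot: [[-1.0, -0.027, -0.002], [-0.027, 1.0, 0.001], [0.002, 0.001, -1.0]]
ft_force: [-6.9, 5.0, 3.2]
grip_width: 0.187
grasp_force: 59.3
```

jog_arm(
  moves=[
    [[0, -0.2, 0, 0, 0], [0, -0.2, 0, 0, 0], [0, 0, 0, 0, 0], [0, 0, 0, 0, 0], [0, 0, 0, 0, 0], [0, 0, 0, 0, 0], [0, 0, 0, 0, 0], [0, 0, 0, 0, 0]],
  ],
)

```text
clock: 41.7
ee_pos: [0.6089, -0.3859, 0.0725]
tool_rot: [[-1.0, -0.025, -0.009], [-0.025, 1.0, 0.002], [0.009, 0.002, -1.0]]
ft_force: [-18.3, 4.4, 9.0]
grip_width: 0.19
grasp_force: 59.9
```

jog_arm(
  moves=[
    [[0, 0.3, 0, 0, 0], [6, 0, 0, 0, 0], [6, 0, 0, 0, 0], [6, 0, 0, 0, 0], [6, 0, 0, -3, 0], [6, 0, 0, -4.5, 0], [6, 0, 0, -4.5, 0], [6, 0, 0, -4.5, 0]],
  ],
)

```text
clock: 42.5
ee_pos: [0.6114, -0.3872, 0.2375]
tool_rot: [[-1.0, -0.026, 0.001], [-0.026, 1.0, -0.001], [-0.001, -0.001, -1.0]]
ft_force: [0.2, -0.5, 0.4]
grip_width: 0.701
grasp_force: 0.0
```

jog_arm(
  moves=[
    [[6, 4, 0, 0, 0], [6, 4, 0, 0, 0], [6, 4, 0, 0, 0], [6, 2, 0, 0, 0], [6, 0, 0, 0, 0], [6, 0, 0, 0, 0], [6, 0, 0, 0, 0], [6, 0, 0, 0, 0]],
  ],
)

```text
clock: 43.3
ee_pos: [0.4724, -0.3908, 0.2348]
tool_rot: [[-1.0, -0.027, 0.0], [-0.027, 1.0, 0.0], [-0.0, 0.0, -1.0]]
ft_force: [0.8, -0.0, 0.2]
grip_width: 0.701
grasp_force: 0.0
```

Run:
```python
from h import *
t=cam("top")[0];s=cam("side")[0];w=cam("wrist")[0]
A=cv2.resize(t[120:245,150:400],(800,400)[:2]) if 0 else cv2.resize(t[125:235,150:400],(800,352))
B=np.hstack([cv2.resize(s[125:350,180:370],(211,248)),cv2.resize(w,(331,248))]); B=np.hstack([B,np.zeros((248,258,3),np.uint8)])
s2=cv2.resize(s[125:350,180:370],(290,248)); B=np.hstack([cv2.resize(s[125:350,180:370],None,fx=1.1,fy=1.1)[:247],cv2.resize(w,(330,247))])
B=np.hstack([B,np.zeros((247,800-B.shape[1],3),np.uint8)]); cv2.imwrite("pics/end.png",np.vstack([A,B]))
```

```text
(no output)
```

View pics/end.png

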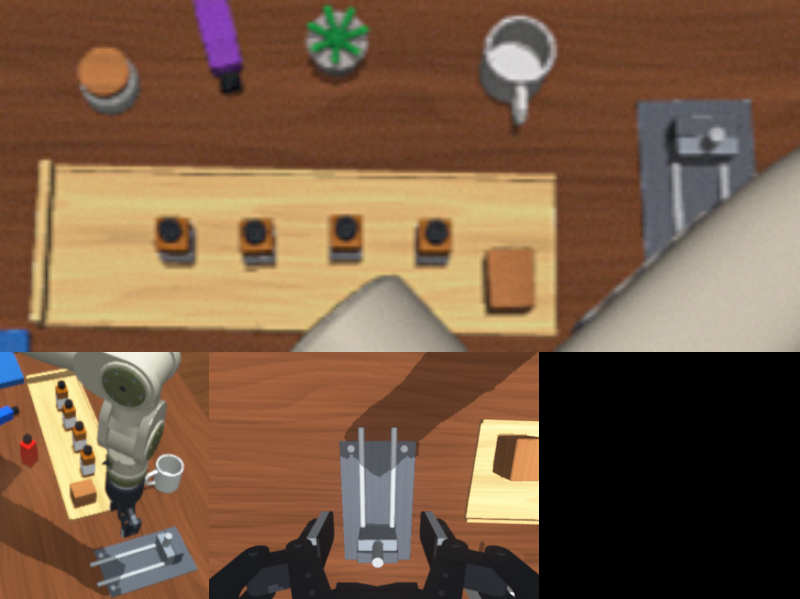

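The four bottles stand in line and the clamp is shut, but the bookend has been knocked toward the robot (crop (510,280)). I'll go back and re-place it.

Run:
```python
from h import *
t=cam("top"); p=ray(t,[(309.4,212.5)],.064)[0]; print(p); move(p[0],p[1],.19,0)
```

```text
[ 0.44991456 -0.16659561  0.064     ]
yaw now 1.5 turn 1.5 then shift cm [ 2.18 22.41  4.47]
```

jog_arm(
  moves=[
    [[8, 0, 0, 0, 1.5], [8, 0.5, 4.5, 0, 0], [8, 0.5, 4.5, 0, 0], [8, 0, 4.5, 1, 0], [8, 0, 4.5, 1, 0], [8, 0, 4.4, 2, 0], [8, 0, 0, 0, 0], [8, 0, 0, 0, 0]],
  ],
)

```text
clock: 44.3
ee_pos: [0.4611, -0.1659, 0.195]
tool_rot: [[-1.0, -0.002, -0.0], [-0.002, 1.0, -0.0], [0.0, -0.0, -1.0]]
ft_force: [-0.1, -0.4, 1.3]
grip_width: 0.939
grasp_force: 0.0
```

Run:
```python
from h import *
c=cam("wrist"); print(robot.observe()["ee_pos"]); cv2.imwrite("pics/w12.png",c[0])
hsv=cv2.cvtColor(c[0],cv2.COLOR_BGR2HSV)
for u in (256,250): print([tuple(int(a) for a in hsv[v,u]) for v in range(100,260,12)])
q=proj(c,[(.45,-.167,.064)])[0]; print(q)
x,y=int(q[0]),int(q[1]); print([tuple(int(a) for a in hsv[y,v]) for v in range(x-80,x+81,10)])
```

```text
[ 0.46171713 -0.16716149  0.19557681]
[(11, 155, 92), (15, 124, 119), (18, 119, 213), (17, 117, 192), (13, 150, 143), (13, 153, 147), (13, 151, 147), (13, 152, 148), (13, 152, 151), (13, 152, 153), (20, 111, 242), (25, 86, 251), (25, 86, 251), (25, 89, 251)]
[(11, 151, 91), (15, 127, 129), (18, 118, 214), (18, 117, 192), (14, 152, 138), (13, 156, 142), (13, 150, 143), (13, 151, 145), (13, 151, 144), (13, 148, 146), (18, 115, 230), (25, 87, 250), (25, 85, 251), (24, 89, 251)]
[258.65790083 175.5133255 ]
[(11, 157, 128), (11, 156, 129), (11, 158, 131), (23, 98, 249), (17, 120, 194), (17, 120, 181), (14, 156, 141), (13, 151, 142), (13, 150, 146), (13, 153, 152), (13, 149, 147), (14, 141, 136), (18, 119, 200), (21, 106, 236), (24, 88, 250), (23, 102, 241), (25, 89, 250)]
```

Run:
```python
from h import *
c=cam("wrist"); img=cv2.bilateralFilter(c[0],5,20,5)
m=np.zeros((386,514),np.uint8); cv2.floodFill(img.copy(),m,(258,175),0,(14,14,14),(14,14,14),cv2.FLOODFILL_FIXED_RANGE|4|(255<<8)); m=m[1:-1,1:-1]
m=cv2.morphologyEx(m,cv2.MORPH_OPEN,np.ones((5,5)));pts=np.argwhere(m)[:,::-1].astype(np.float32)
P=ray(c,pts,.064)[:,:2].astype(np.float32)*1000
r=cv2.minAreaRect(P); print(len(pts),pts.min(0),pts.max(0),r,cv2.boxPoints(r).round(1).tolist(),P.mean(0))
```

```text
3979 [232. 145.] [290. 216.] ((456.3316345214844, -166.32928466796875), (60.64773178100586, 47.851478576660156), 1.420178771018982) [[425.3999938964844, -143.1999969482422], [426.6000061035156, -191.0], [487.20001220703125, -189.5], [486.1000061035156, -141.6999969482422]] [ 455.12006 -165.77266]
```

Run:
```python
from h import *
move(.455,-.1685,.0362,1.4)
```

```text
yaw now -0.0 turn -1.4 then shift cm [ 0.7  -0.04 15.96]
```

jog_arm(
  moves=[
    [[7.5, 0.7, 0, 0, -1.4], [7.5, 0, 0, 4.5, 0], [7.5, 0, 0, 4.5, 0], [7.5, 0, 0, 4.5, 0], [7.5, 0, 0, 2.4, 0], [4, 0, 0, 0, 0], [4, 0, 0, 0, 0], [4, 0, 0, 0, 0]],
  ],
)

```text
clock: 45.2
ee_pos: [0.4558, -0.1684, 0.0379]
tool_rot: [[-1.0, -0.023, 0.003], [-0.023, 1.0, -0.002], [-0.003, -0.002, -1.0]]
ft_force: [0.9, 0.4, 0.1]
grip_width: 0.576
grasp_force: 62.4
```

jog_arm(
  moves=[
    [[4, 0, 0, 0, 0], [4, 0, 0, 0, 0], [4, 0, 0, -0.5, 0], [4, 0, 0, -0.5, 1.4], [4, 0, 0, 0, 0], [4, 0, 0, 0, 0], [4, 0, 0, 0, 0], [4, 0, 0, 0, 0]],
  ],
)

```text
clock: 46.0
ee_pos: [0.454, -0.1667, 0.0459]
tool_rot: [[-1.0, -0.0, -0.0], [-0.0, 1.0, 0.0], [0.0, 0.0, -1.0]]
ft_force: [-0.3, 0.2, -1.0]
grip_width: 0.575
grasp_force: 62.4
```

Run:
```python
from h import *
c=cam("wrist"); s=robot.observe(); print(s["ee_pos"],s["grip_width"])
img=cv2.bilateralFilter(c[0],5,20,5)
move(.4925,-.174,.0364,0); cv2.imwrite("pics/w13.png",c[0])
g=cv2.cvtColor(img,cv2.COLOR_BGR2HSV)
# near top edge of bookend vs tool: expected row if block centre is at tcp x
z=s["ee_pos"][2]+.0275; x,y=s["ee_pos"][:2]
print(proj(c,[(x-.032,y,z),(x-.032,y,z-.056)]).round(1)); print([(v,*[int(a) for a in g[v,256]]) for v in range(100,260,5)])
```

```text
[ 0.45402666 -0.1667556   0.04589266] 0.5705445273562277
yaw now 0.0 turn 0.0 then shift cm [-3.85 -0.72  0.95]
[[259.7 214.2]
 [259.8 178.8]]
[(100, 11, 155, 92), (105, 11, 156, 90), (110, 11, 152, 89), (115, 11, 154, 88), (120, 12, 155, 92), (125, 11, 155, 97), (130, 12, 152, 99), (135, 14, 140, 100), (140, 18, 119, 172), (145, 17, 119, 172), (150, 18, 118, 192), (155, 18, 119, 213), (160, 18, 117, 207), (165, 17, 117, 198), (170, 18, 119, 193), (175, 17, 117, 192), (180, 18, 118, 184), (185, 17, 120, 157), (190, 14, 147, 87), (195, 14, 149, 91), (200, 13, 147, 85), (205, 13, 147, 85), (210, 13, 149, 82), (215, 13, 146, 82), (220, 13, 153, 102), (225, 13, 151, 135), (230, 13, 153, 140), (235, 13, 152, 141), (240, 13, 154, 141), (245, 13, 154, 141), (250, 13, 154, 141), (255, 13, 154, 141)]
```

jog_arm(
  moves=[
    [[4, -1, -0.2, 0, 0], [4, -1.3, -0.3, 0, 0], [4, -1.3, -0.2, 0, 0], [4, 0, 0, 0, 0], [4, 0, 0, 0, 0], [4, 0, 0, 0.4, 0], [4, 0, 0, 0.3, 0], [4, 0, 0, 0, 0]],
  ],
)

```text
clock: 46.85
ee_pos: [0.4892, -0.1735, 0.0384]
tool_rot: [[-1.0, 0.0, -0.001], [0.0, 1.0, 0.001], [0.001, 0.001, -1.0]]
ft_force: [-0.5, 0.2, -1.5]
grip_width: 0.576
grasp_force: 62.4
```

Run:
```python
from h import *
print(robot.observe()["ft_force"]);move(.490,-.174,.0378,0)
```

```text
[-0.51475541  0.20720384 -1.54402349]
yaw now -0.0 turn -0.0 then shift cm [-0.08 -0.05  0.06]
```

Good. Now I lower the last bit, release, retreat and check.

jog_arm(
  moves=[
    [[4, -0.08, -0.05, 0.05, 0], [4, 0, 0, 0, 0], [4, 0, 0, 0, 0], [6.5, 0, 0, 0, 0], [6.5, 0, 0, 0, 0], [6.5, 0, 0, 0, 0], [6.5, 0, 0, -3, 0], [6.5, 0, 0, -4.5, 0]],
  ],
)

```text
clock: 47.65
ee_pos: [0.4887, -0.1732, 0.1119]
tool_rot: [[-1.0, 0.0, -0.006], [-0.0, 1.0, 0.003], [0.006, 0.003, -1.0]]
ft_force: [0.4, -0.4, -0.0]
grip_width: 0.762
grasp_force: 0.0
```

jog_arm(
  moves=[
    [[6.5, 0, 0, -4.5, 0], [6.5, 0, 0, -3, 0], [6.5, 3, 0, -1.5, 0], [6.5, 0, 0, 0, 0], [6.5, 0, 0, 0, 0], [6.5, 0, 0, 0, 0], [6.5, 0, 0, 0, 0], [6.5, 0, 0, 0, 0]],
  ],
)

```text
clock: 48.45
ee_pos: [0.461, -0.1742, 0.2026]
tool_rot: [[-1.0, -0.0, -0.001], [-0.0, 1.0, 0.001], [0.001, 0.001, -1.0]]
ft_force: [0.6, 0.3, 0.8]
grip_width: 0.763
grasp_force: 0.0
```

```bash
cat > chk.py <<'E'
from h import *
c=cam("wrist"); print(robot.observe()["clock"],robot.observe()["ee_pos"]); img=cv2.bilateralFilter(c[0],5,20,5)
q=proj(c,[(.485,-.172,.064)])[0].astype(int); print(q,img[q[1],q[0]])
m=np.zeros((386,514),np.uint8); cv2.floodFill(img.copy(),m,(int(q[0]),int(q[1])),0,(16,16,16),(16,16,16),cv2.FLOODFILL_FIXED_RANGE|4|(255<<8)); m=m[1:-1,1:-1]
m=cv2.morphologyEx(m,cv2.MORPH_OPEN,np.ones((5,5)));pts=np.argwhere(m)[:,::-1]
P=ray(c,pts,.064)[:,:2].astype(np.float32)*1000; print(len(pts),cv2.minAreaRect(P))
cv2.imwrite("pics/w14.png",c[0])
# tray lips rows at the open-end region, pale-wood extent
h=cv2.cvtColor(c[0],cv2.COLOR_BGR2HSV)
for y in(-.205,-.12):
    prof=[(x,h[tuple(proj(c,[(x,y,.012)])[0].round().astype(int)[::-1])].tolist()) for x in np.r_[.396:.416:.002,.570:.592:.002]]
    print(y,[(round(float(x),3),a[0],a[2]) for x,a in prof])
E
python3 chk.py
```

```text
48.5 [ 0.46099325 -0.17421234  0.20278856]
[262 213] [ 61 100 149]
1598 ((479.15277099609375, -174.29208374023438), (47.9315185546875, 31.86320686340332), 89.97545623779297)
-0.205 [(0.396, 11, 102), (0.398, 11, 98), (0.4, 13, 104), (0.402, 17, 163), (0.404, 18, 179), (0.406, 17, 179), (0.408, 18, 182), (0.41, 17, 200), (0.412, 17, 217), (0.414, 18, 209), (0.57, 23, 250), (0.572, 22, 250), (0.574, 18, 225), (0.576, 17, 127), (0.578, 17, 173), (0.58, 21, 247), (0.582, 21, 246), (0.584, 16, 227), (0.586, 11, 146), (0.588, 11, 141), (0.59, 11, 140), (0.592, 11, 139)]
-0.12 [(0.396, 11, 98), (0.398, 11, 105), (0.4, 11, 103), (0.402, 18, 152), (0.404, 17, 183), (0.406, 18, 182), (0.408, 18, 189), (0.41, 18, 208), (0.412, 17, 210), (0.414, 18, 204), (0.57, 23, 250), (0.572, 23, 250), (0.574, 18, 228), (0.576, 17, 127), (0.578, 17, 161), (0.58, 22, 248), (0.582, 22, 249), (0.584, 20, 241), (0.586, 13, 151), (0.588, 11, 140), (0.59, 11, 142), (0.592, 12, 134)]
```

Run:
```python
from h import *
c=cam("wrist"); s=cam("side")
for y in(-.08,.013,.107,.199):
    print(y,[ (n,c_[0][tuple(proj(c_,[(.4925,y,.123)])[0].round().astype(int)[::-1])].tolist()) for n,c_ in(("side",s),("wrist",c)) if (0<proj(c_,[(.4925,y,.123)])[0][0]<511 and 0<proj(c_,[(.4925,y,.123)])[0][1]<383)])
print(robot.finish_job())
```

```text
-0.08 [('side', [46, 45, 50]), ('wrist', [46, 52, 64])]
0.013 [('side', [38, 39, 45])]
0.107 [('side', [53, 65, 63])]
0.199 [('side', [58, 59, 58])]
the job is handed in; nothing more can be done
None
```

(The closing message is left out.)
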